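# Pin the carousel onto the tube rotator

### The arm

A 7-joint arm with a two-finger parallel gripper is mounted at the origin on a cart in front of the work surface, level with it; the furniture and walls round the work are solid. World frame = base frame: x ahead of the robot, y to its left, z up, the work surface at z = 0. Lengths are in m, angles in rad, forces in N, time in s.
With the tool pointing down it reaches from about 0.35 to 0.9 m from the base axis. Payload 8.1 kg.
Tool frame: the origin (TCP) lies midway between the tips of the shut fingers; the grasp point (between the pads) lies ctrl.pinch_z behind it (ctrl.pinch_z is the distance from the TCP to the grasp point, in m); z points along the fingers, y is the line along which they close (so a half turn about z gives the same grasp; the last joint's range is limited). The gripper opens to 92 mm and grips with 3 to 60 N. Pads are 19 mm wide; open, the fingers measure 130 mm over their backs; the gripper's body (75 mm by 190 mm) begins 47 mm behind the grasp point.
Start: joints at [-1.326, 0.434, 0.025, 1.573, -0.012, 1.134, -0.075], TCP at [0.213, 0.588, 0.227] pointing down, gripper open.
Joint ranges: [-2.62, 2.62], [-0.44, 2.09], [-1.27, 1.32], [0.08, 2.57], [-1.32, 4.46], [0.12, 2], [-2.74, 2.74]. Speed limits (rad/s): [2.22, 2.22, 3.01, 3.01, 3.14, 3.14, 3.14].

### API

Orientations are given as a rotation vector (axis times angle).
In Python, from workcell import ctrl gives the robot as it stands.
- The arm moves only by the tool step_arm, never from a script. Its argument "motion" is a list of rows, each an object of numbers: "ax", "ay", "az": the turn, a rotation vector about the tool's x, y, z in degrees; "tx", "ty", "tz": the shift along the tool's x, y, z in m; "gripper": the opening in per cent of the stroke, from 0 (shut) to 100 (fully open). In form: [{"ax": .., "ay": .., "az": .., "tx": .., "ty": .., "tz": .., "gripper": ..}, ...]. A call has 1 to 10 rows; each row shifts and turns the commanded pose from where the row before left it, along the tool's axes as they then stand; what a row does not reach is not made up. A row lasts 1/12 s, in which the tool goes at most 41.7 mm and 7.16 degrees, less where a joint would pass 70% of its speed; a pose out of reach is approached as far as the arm can. A call is refused whole if a number of a shift passes 0.0417 or a number of a turn 7.16, either way. A call with a gripper value outside its range is refused whole. The fingers move at their own pace and stop on an object; the grip force is fixed at half the most. Time passes only in rows, so rows that do not move let the fingers close. It gives the time, the measured TCP pose, the force, the opening and the grip force at its end, in the units of the state.
- ctrl.observe(): the state, without advancing time (a new reading comes with each control period).
- ctrl.get_image(name): name is "scene" or "side" or "wrist"; returns the picture (420x560x3 uint8, red, green, blue); there is no depth.
- ctrl.calibration(name): a dict with "fov_y" (degrees; the focal length in pixels is half the picture's height over the tangent of half this angle, whatever the lens; pixels are square), "cx", "cy" (the principal point, pixels), "extrinsics" (4x4, takes a point from camera to world coordinates). Camera axes: x right, y down, z forward; pixel columns grow to the right and rows downward; lengths in m; the calibration is good to about 2 mm. A picture is of the moment at which its call begins: read the wrist's pose just before it. calibration takes no time and is no camera call; for the wrist camera it gives the pose at the moment of the call.
- ctrl.hand_in(): hands the job in; it is judged then, once.
Trained networks look in the newest picture that a camera, given by its name, has taken for a name from the list of things; names that differ only in an ending like _2 or _b are one class to them, and where a whole thing is asked for, a point or a joint stands for the part that bears it (a point fixed in the world has none). Each returns a list of dicts, best first, with "conf" (0 to 1); they miss things now and then, are a little off and sometimes report something else, mostly with a low value. They report only what shows in the picture. A call takes as long as a camera call.
- ctrl.recognise(camera, thing): "rect" ([centre column, centre row, width, height] in pixels, round what is visible of it).
- ctrl.mark_of(camera, thing): "point" ([column, row] in pixels: a listed point, or the origin of a listed thing).
The state is a dict: "time": time; "qpos": joint angles; "qvel": joint speeds; "tau": joint torques, N m; "tcp_pos": TCP position; "orientation": TCP orientation; "ft_force": force on the tool from outside, world axes, zero at the start; "ft_torque": the same for the moment, N m; "gripper_width": finger opening in m; "grip_force": force on a finger pad.
Only numpy, scipy, OpenCV 4.12 (cv2) and the standard library are available. Lean on these libraries where they do the work, as an engineer would, in place of code of your own. Each camera call takes 0.05 s, during which the arm holds its last target. There are 200 camera calls.

### The job

The tube carousel has only been hung on the rotator's shaft: push it home along the shaft, gently, until it stops. Then take the linch pin from the drilled aluminium block and, with its ring pointing away from the machine, push it straight down through the cross hole near the shaft's end until its flange sits on the shaft: the shaft has stopped with the hole leaning to the robot's left, so feel for the hole, rock the shaft upright with the pin's point, and never force the pin. Last, flip the sprung ring down over the shaft's end so that it snaps shut below the pin's point, and leave the things around where they are.

Things in the scene. Friction and masses are not known exactly. Their poses are not given: they have to be found in the camera images.
- linch_pin: loose steel linch pin, 45 g, parked upright in a well of the drilled aluminium block (62 x 110 x 45 mm). Origin: middle of the underside of its round flange, 20 mm across and 3 mm thick; z points up to the head; the ring opens towards -x. Below the origin is the round shank, 8 mm thick.
- pin_grip (a point): 24 mm above the pin's origin, in its block head: 11 mm in x, 12 mm in y between the flat sides to grip, from z = 3 to 32 mm above the flange's underside. The ring's pivot runs along y at z = 8 mm; fingertips above z = 14 mm stay clear of the ring.
- pin_point (a point): the pin's point: end of the shank, 33 mm below the pin's origin; the last 2 mm taper from 8 to 6.8 mm. Some 3 to 7 mm inside the hole's mouth, it rocks the shaft upright by 10 to 15 N sideways (towards the rotator's -y); because of the play in the bore and the yielding grip, carry it 3 to 4 mm past the middle, then back, and push down.
- linch_ring (a joint): wire ring hinged in the pin's head, 46 mm across, wire 4 mm. 0 = open as at the start, standing out along the pin's -x, 10 degrees upwards; 1.75 rad = shut, round the shaft's end, far arc just under the pin's point. Sprung over-centre: pressing the far arc down takes about 4 N; past 0.9 rad it snaps shut by itself, before that it springs open again.
- ring_far (a point): the middle of the ring's far arc, 46 mm from its pivot: where to press.
- rotator: tube rotator, housing 120 x 150 x 170 mm, origin under its middle, front (shaft side) to -x, y to the robot's left. Its shaft, 20 mm square, points to -x, axis 125 mm above the worktop. It turns about that axis against a drag of 0.12 N m and stays as left. At the start it is turned 8 to 23 degrees (not measured): the top face slopes down to +y, the hole leans to +y.
- hole_upright (a point): fixed to the rotator, same axes: middle of the cross hole's mouth once the shaft stands upright. Turned as at the start, the mouth lies 1.4 to 3.9 mm towards +y. Shaft axis 10 mm below, shaft end 12 mm out (-x). The hole goes right through, 9.5 mm wide: 0.75 mm of play each side of the pin. A weak spring ball low in the bore takes about 3 N to pass.
- carousel (a joint): how far the carousel stands out (to -x) from its home place on the shaft, in m: 0.014 to 0.022 at the start, covering the hole; 0 = home against the shoulder, a slightly soft stop. It slides against a drag of 3 N and stays where it is left.
- home_face (a point): fixed to the rotator, same axes, on the shaft's axis: where the middle of the carousel's front face lies when home, 11 mm behind the hole's middle. That face is the end of a grey boss, 42 mm across and 20 mm long, round the shaft (whose corners reach 13.2 mm above the axis when turned); behind it a white disc, 100 mm across, with capped tubes.
- vial_a: bystander: capped vial, 13 x 44 mm, in the aluminium block's back row, cap above the block; origin at its foot.
- vial_b: bystander: capped vial like the other, next to it; origin at its foot.
- petri_dish: bystander: round dish, 61 x 15 mm, on the worktop; origin at its underside.
- tape_roll: bystander: roll of label tape lying flat, 62 x 19 mm; origin at its underside.
- timer: bystander: small timer standing upright, 36 x 58 x 66 mm; origin at its underside.
- marker: bystander: marker pen lying on the worktop, 142 mm long; origin at its underside.
- well_plate: bystander: clear well plate, 86 x 128 x 15 mm; origin at its underside.

How it is judged:
On the way, in this order (a step that is already met when the one before it is completed fails the run):
1. the carousel is pushed fully home on the shaft (value of joint carousel below 0.002 m), for 0.2 s.
2. the pin is down through the cross hole, its flange on the shaft (z of linch_pin in the frame of hole_upright between -0.002 and 0.002 m and x of linch_pin in the frame of hole_upright between -0.0025 and 0.0025 m and y of linch_pin in the frame of hole_upright between -0.003 and 0.003 m and angle between the z axis of linch_pin and the z axis of hole_upright, either way round below 0.25 rad and value of joint carousel below 0.002 m), for 0.2 s.
At the end, for the whole second after the job is handed in: carousel home within 2 mm; pin down through the upright hole, flange within 2 mm of the shaft, upright within 0.25 rad; ring shut (above 1.65 rad); pin at rest and let go (all of step 2 and value of joint linch_ring above 1.65 rad and linear speed of linch_pin below 0.02 m/s); the robot touches nothing.
It fails at once if the fingers push the carousel or the rotator with more than 25 N (contact force between the fingers and rotator above 25 N).
It fails at once if the pin is forced: it presses on the rotator with more than 35 N (contact force between linch_pin and rotator above 35 N).
It fails at once if a bystander is shifted by more than 20 mm (distance of any of vial_a, vial_b, petri_dish, tape_roll, timer, marker, well_plate from where it was at the start of the episode above 0.02 m).
It also fails if it takes over 70 s, if anything falls off the work surface, if the arm or the gripper's body presses on something with over 40 N, if the wrist force passes 120 N, or if a joint passes its speed limit or range.

## Working session

There is one attempt and no reset: what is moved stays moved. The work goes in short steps, Python scripts to look and compute and a tool call to move; the robot and the scene stay as the last step left them, time stands still between calls to the robot, and variables do not carry over. Pictures are saved under pics/ and viewed, at most 10 in all, crops included, and the job is handed in when it is done.

Besides the shell and the picture viewer there is one more tool, called as name([rows], argument=value, ...), one row to a line, values as JSON. step_arm: Moves the arm, as the interface text tells. Its arguments: {"type":"object","properties":{"motion":{"type":"array","items":{"type":"object","properties":{"ax":{"type":"number"},"ay":{"type":"number"},"az":{"type":"number"},"tx":{"type":"number"},"ty":{"type":"number"},"tz":{"type":"number"},"gripper":{"type":"number"}}}}},"required":["motion"]}

```bash
mkdir -p pics; cat > h.py <<'E'
import numpy as np, cv2
from scipy.spatial.transform import Rotation as R
from workcell import ctrl
def K(c):
    f=210/np.tan(np.radians(c['fov_y'])/2); return f
def ray(c,p):
    E=np.array(c['extrinsics']); f=K(c)
    d=E[:3,:3]@np.array([(p[0]-c['cx'])/f,(p[1]-c['cy'])/f,1]); return E[:3,3],d/np.linalg.norm(d)
def tri(obs):
    A=0;b=0
    for c,p in obs:
        o,d=ray(c,p); P=np.eye(3)-np.outer(d,d); A=A+P; b=b+P@o
    x=np.linalg.solve(A,b); return x
def atz(c,p,z):
    o,d=ray(c,p); return o+d*(z-o[2])/d[2]
def proj(c,X):
    E=np.array(c['extrinsics']); q=E[:3,:3].T@(np.array(X)-E[:3,3]); f=K(c); return np.array([q[0]/q[2]*f+c['cx'],q[1]/q[2]*f+c['cy']])
E
python3 - <<'E'
from h import *
np.set_printoptions(precision=4,suppress=True)
s=ctrl.observe(); print(s['time'],s['tcp_pos'],s['orientation'],s['gripper_width'],ctrl.pinch_z)
C={}
for n in ['scene','side','wrist']:
    im=ctrl.get_image(n); cv2.imwrite(f'pics/{n}0.png',im[:,:,::-1]); C[n]=ctrl.calibration(n); print(n,C[n]['fov_y'],np.array(C[n]['extrinsics']))
for t in ['linch_pin','pin_grip','ring_far','rotator','hole_upright','home_face','carousel','vial_a','timer','well_plate','petri_dish','marker','tape_roll']:
    ob=[]
    for n in ['scene','side']:
        r=ctrl.mark_of(n,t)[:2] ; print(t,n,[(np.round(q['point'],1),round(q['conf'],2)) for q in r])
        if r: ob.append((C[n],r[0]['point']))
    if len(ob)==2: x=tri(ob); print('   ',x,[proj(c,x)-p for c,p in ob])
print(ctrl.observe()['time'])
E
python3 -c "
import cv2,numpy as np
a=[cv2.imread(f'pics/{n}0.png') for n in('scene','side')]
cv2.imwrite('pics/both.png',cv2.resize(np.vstack(a),(0,0),fx=.71,fy=.71))"
```

```text
0.0 [0.2129 0.5871 0.2259] [-0.5437 -3.0941  0.0025] 0.0917977843179021 0.0188
scene 55.87113970399477 [[ 0.8505 -0.4029  0.338   0.221 ]
 [-0.5259 -0.6564  0.5409 -0.5171]
 [ 0.0039 -0.6378 -0.7702  0.7835]
 [ 0.      0.      0.      1.    ]]
side 50.08383226292957 [[ 0.9853 -0.0957  0.1415  0.3781]
 [-0.1695 -0.4417  0.881  -0.9604]
 [-0.0218 -0.892  -0.4515  0.5716]
 [ 0.      0.      0.      1.    ]]
wrist 58.36512013780533 [[ 0.3392  0.9017  0.2683  0.139 ]
 [ 0.9407 -0.3245 -0.0986  0.614 ]
 [-0.0018  0.2858 -0.9583  0.3846]
 [ 0.      0.      0.      1.    ]]
linch_pin scene [(array([215.9, 169.5]), 0.71), (array([245.6, 263.6]), 0.63)]
linch_pin side [(array([249.4, 193.7]), 0.54), (array([285.6, 202.6]), 0.46)]
    [0.4769 0.2181 0.0365] [array([-0.482 ,  0.4843]), array([ 0.5428, -0.3297])]
pin_grip scene [(array([216.2, 166.6]), 0.56)]
pin_grip side [(array([253.9, 185.9]), 0.53), (array([237. , 255.2]), 0.32)]
    [0.4828 0.2085 0.06  ] [array([ 1.7794, -1.6764]), array([-1.9604,  1.1188])]
ring_far scene [(array([195.9, 175.9]), 0.37)]
ring_far side [(array([232.1, 187.3]), 0.38)]
    [0.4211 0.1978 0.0667] [array([ 1.6945, -1.5584]), array([-1.8488,  0.9797])]
rotator scene [(array([339.5, 230.4]), 0.63)]
rotator side [(array([342. , 256.3]), 0.77), (array([233.8, 187. ]), 0.64)]
    [ 0.6599 -0.095  -0.0051] [array([-0.1592,  0.1591]), array([ 0.196 , -0.1321])]
hole_upright scene [(array([289.3, 210.1]), 0.57)]
hole_upright side []
home_face scene [(array([296.2, 209. ]), 0.77), (array([218.7, 160.8]), 0.29)]
home_face side []Traceback (most recent call last):
  File "<stdin>", line 10, in <module>
ValueError: it knows: hole_upright, home_face, linch_pin, marker, petri_dish, pin_grip, pin_point, ring_far, rotator, tape_roll, timer, vial, well_plate
```

View pics/scene0.png

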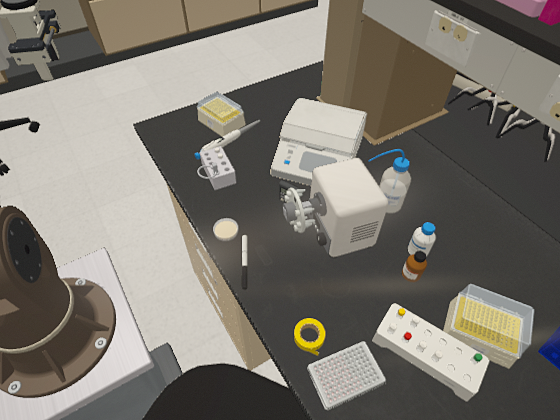

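View pics/side0.png

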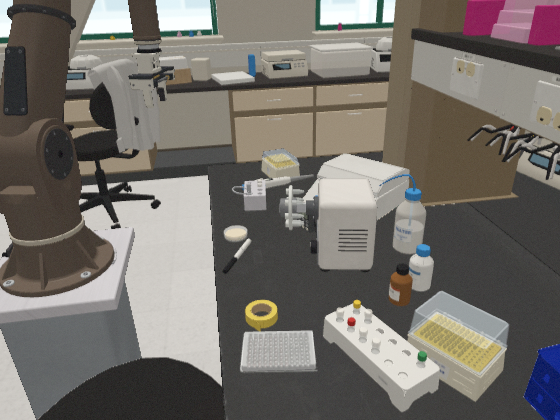

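The block with the pin is at about (217,165) in the scene view, its ring towards the robot. The rotator is at about (345,205), with the carousel at (295,208). I'll move to above the block and look with the wrist camera.

step_arm([
  {"tx": -0.033, "ty": -0.025},
  {"tx": -0.033, "ty": -0.025},
  {"tx": -0.033, "ty": -0.025},
  {"tx": -0.033, "ty": -0.025},
  {"tx": -0.033, "ty": -0.025},
  {"tx": -0.033, "ty": -0.025},
  {"tx": -0.033, "ty": -0.025},
  {"tx": -0.033, "ty": -0.025},
  {"tx": -0.033, "ty": -0.025},
  {"tx": 0, "ty": 0},
])

```text
schema error: expected keys ax, ay, az, tx, ty, tz, gripper
```

```bash
cat > look.py <<'E'
from h import *
import sys
np.set_printoptions(precision=4,suppress=True)
name=sys.argv[1]; things=sys.argv[2:]
s=ctrl.observe(); print(s['time'],np.array(s['tcp_pos']),R.from_rotvec(s['orientation']).as_matrix().tolist(),np.array(s['ft_force']),s['gripper_width'])
c=ctrl.calibration('wrist'); im=ctrl.get_image('wrist'); cv2.imwrite(f'pics/{name}.png',im[:,:,::-1])
for a in things:
    t,z=a.split(':'); r=ctrl.mark_of('wrist',t)[:2]
    for q in r: print(t,np.round(q['point'],1),round(q['conf'],2),atz(c,q['point'],float(z)))
E
python3 look.py w1 linch_pin:0.045 pin_grip:0.069 ring_far:0.061 vial:0.01 hole_upright:0.135 home_face:0.125 rotator:0
```

```text
0.75 [0.213  0.5876 0.2268] [[-0.9400960616681133, 0.34090965686899327, 2.625961911921993e-05], [0.3409096578439876, 0.9400960576537094, 8.702096348088798e-05], [4.979722391212088e-06, 9.076022281999425e-05, -0.9999999958688919]] [ 0.3841  0.9557 -0.6414] 0.09201159766962287
```

View pics/w1.png

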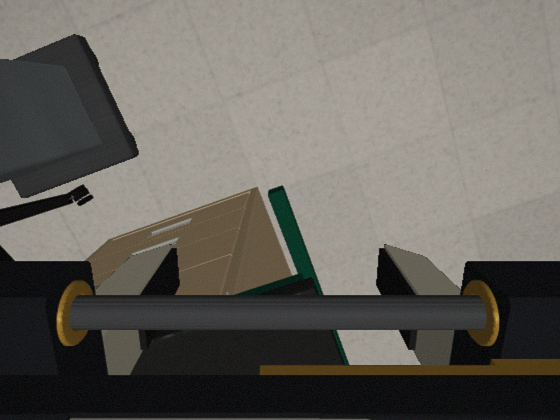

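All seven keys are required in each row, so nothing moved. The wrist picture shows the floor and the cart, which also tells me that image-up is the tool's +x, towards the robot.

step_arm([
  {"ax": 0, "ay": 0, "az": 0, "tx": -0.035, "ty": -0.022, "tz": 0, "gripper": 100},
  {"ax": 0, "ay": 0, "az": 0, "tx": -0.035, "ty": -0.022, "tz": 0, "gripper": 100},
  {"ax": 0, "ay": 0, "az": 0, "tx": -0.035, "ty": -0.022, "tz": 0, "gripper": 100},
  {"ax": 0, "ay": 0, "az": 0, "tx": -0.035, "ty": -0.022, "tz": 0, "gripper": 100},
  {"ax": 0, "ay": 0, "az": 0, "tx": -0.035, "ty": -0.022, "tz": 0, "gripper": 100},
  {"ax": 0, "ay": 0, "az": 0, "tx": -0.035, "ty": -0.022, "tz": 0, "gripper": 100},
  {"ax": 0, "ay": 0, "az": 0, "tx": -0.035, "ty": -0.022, "tz": 0, "gripper": 100},
  {"ax": 0, "ay": 0, "az": 0, "tx": -0.035, "ty": -0.022, "tz": 0, "gripper": 100},
  {"ax": 0, "ay": 0, "az": 0, "tx": -0.035, "ty": -0.022, "tz": 0, "gripper": 100},
  {"ax": 0, "ay": 0, "az": 0, "tx": -0.035, "ty": -0.022, "tz": 0, "gripper": 100},
])

```text
time: 1.98
tcp_pos: [0.4681, 0.2597, 0.2271]
orientation: [0.543, 3.094, 0.001]
ft_force: [0.2, 0.7, 0.6]
gripper_width: 0.0915
grip_force: 0.0
```

step_arm([
  {"ax": 0, "ay": 0, "az": -5, "tx": -0.01, "ty": -0.012, "tz": 0, "gripper": 100},
  {"ax": 0, "ay": 0, "az": -5, "tx": -0.01, "ty": -0.012, "tz": 0, "gripper": 100},
  {"ax": 0, "ay": 0, "az": -5, "tx": -0.01, "ty": -0.012, "tz": 0, "gripper": 100},
  {"ax": 0, "ay": 0, "az": -5, "tx": -0.01, "ty": -0.012, "tz": 0, "gripper": 100},
  {"ax": 0, "ay": 0, "az": 0, "tx": 0, "ty": 0, "tz": 0, "gripper": 100},
  {"ax": 0, "ay": 0, "az": 0, "tx": 0, "ty": 0, "tz": 0, "gripper": 100},
])

```text
time: 2.48
tcp_pos: [0.496, 0.2056, 0.2268]
orientation: [0.004, 3.141, 0.0]
ft_force: [-0.0, 0.7, -0.1]
gripper_width: 0.0918
grip_force: 0.0
```

```bash
python3 look.py w2 linch_pin:0.045 pin_grip:0.069 ring_far:0.061 vial:0.01 hole_upright:0.135 home_face:0.125 rotator:0
```

```text
2.4833 [0.496  0.2056 0.2268] [[-0.9999960968848154, 0.002791995783235146, 0.00010476011349985828], [0.0027920106417388597, 0.9999960922548379, 0.00014195643838607158], [-0.00010436336234665457, 0.00014224837566546275, -0.9999999844368441]] [-0.0485  0.6799 -0.0963] 0.09177165609267326
linch_pin [275.9 154.1] 0.92 [0.4719 0.2045 0.045 ]
pin_grip [270.5 155.9] 0.91 [0.4696 0.2001 0.069 ]
ring_far [281.8 101.2] 0.81 [0.4251 0.2096 0.061 ]
vial [348.8 185.6] 0.75 [0.5101 0.2792 0.01  ]
vial [320.7 179.2] 0.47 [0.5033 0.2501 0.01  ]
```

View pics/w2.png

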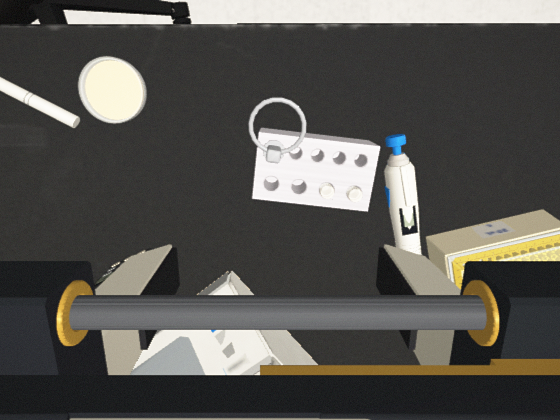

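The pin's head is at (273,153), with its ring pointing up towards the robot at (278,100). The block is turned about 6° and the vials are in its back row at (327,190) and (355,193). The dish (112,90) and marker (50,110) lie ahead on the robot's side. Next I'll look at the shaft.

step_arm([
  {"ax": 0, "ay": 0, "az": 0, "tx": -0.004, "ty": -0.036, "tz": -0.007, "gripper": 50},
  {"ax": 0, "ay": 0, "az": 0, "tx": -0.004, "ty": -0.036, "tz": -0.007, "gripper": 0},
  {"ax": 0, "ay": 0, "az": 0, "tx": -0.004, "ty": -0.036, "tz": -0.007, "gripper": 0},
  {"ax": 0, "ay": 0, "az": 0, "tx": -0.004, "ty": -0.036, "tz": -0.007, "gripper": 0},
  {"ax": 0, "ay": 0, "az": 0, "tx": -0.004, "ty": -0.036, "tz": -0.007, "gripper": 0},
  {"ax": 0, "ay": 0, "az": 0, "tx": -0.004, "ty": -0.036, "tz": -0.007, "gripper": 0},
  {"ax": 0, "ay": 0, "az": 0, "tx": -0.004, "ty": -0.036, "tz": -0.007, "gripper": 0},
  {"ax": 0, "ay": 0, "az": 0, "tx": -0.004, "ty": -0.036, "tz": -0.007, "gripper": 0},
  {"ax": 0, "ay": 0, "az": 0, "tx": 0, "ty": 0, "tz": 0, "gripper": 0},
  {"ax": 0, "ay": 0, "az": 0, "tx": 0, "ty": 0, "tz": 0, "gripper": 0},
])

```text
time: 3.72
tcp_pos: [0.5281, -0.0841, 0.2832]
orientation: [0.006, 3.141, -0.001]
ft_force: [-0.2, 0.8, 0.2]
gripper_width: 0.0298
grip_force: 0.0
```

```bash
python3 look.py w3 hole_upright:0.135 home_face:0.125 rotator:0; python3 - <<'E'
from h import *
np.set_printoptions(precision=4,suppress=True)
c=ctrl.calibration('scene'); print(atz(c,(289.3,210.1),.135),atz(c,(296.2,209),.125))
E
```

```text
3.7167 [ 0.5281 -0.0841  0.2832] [[-0.9999927569758719, 0.003671499167257166, 0.0010030402083825653], [0.003670890888547259, 0.999993077664488, -0.0006076044679203594], [-0.0010052640842997023, -0.0006039180158647398, -0.9999993123633389]] [-0.1593  0.7755  0.1505] 0.02983134187287993
hole_upright [299.2 186.9] 0.94 [ 0.5265 -0.0657  0.135 ]
home_face [294.1 193. ] 0.82 [ 0.5345 -0.0695  0.125 ]
rotator [268.4 261. ] 0.81 [ 0.6585 -0.0959  0.    ]
[ 0.5241 -0.0707  0.135 ] [ 0.5432 -0.069   0.125 ]
```

View pics/w3.png

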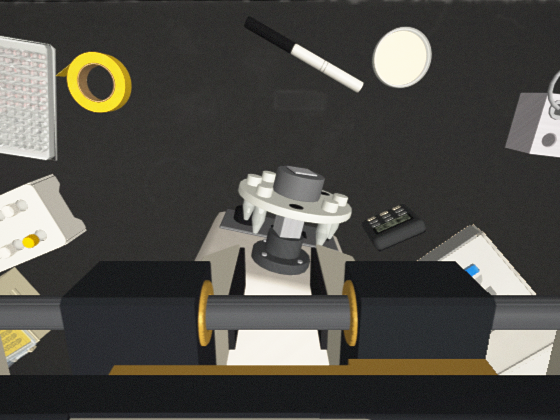

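The shaft end shows at (299,173) inside the grey boss, with the carousel disc round it and the shaft running on to (280,255). The rotator is turned by about −12.5°. The timer is the dark thing at (393,227). I'll square the tool to the rotator and come down in front of the shaft with the fingers shut.

step_arm([
  {"ax": 0, "ay": 0, "az": 6.15, "tx": 0, "ty": 0, "tz": 0, "gripper": 0},
  {"ax": 0, "ay": 0, "az": 6.15, "tx": 0, "ty": 0, "tz": 0, "gripper": 0},
  {"ax": 0, "ay": 0, "az": 0, "tx": 0.01, "ty": 0.0044, "tz": 0.02, "gripper": 0},
  {"ax": 0, "ay": 0, "az": 0, "tx": 0.01, "ty": 0.0044, "tz": 0.02, "gripper": 0},
  {"ax": 0, "ay": 0, "az": 0, "tx": 0.01, "ty": 0.0044, "tz": 0.02, "gripper": 0},
  {"ax": 0, "ay": 0, "az": 0, "tx": 0.0087, "ty": 0.0044, "tz": 0.02, "gripper": 0},
  {"ax": 0, "ay": 0, "az": 0, "tx": 0, "ty": 0, "tz": 0.02, "gripper": 0},
  {"ax": 0, "ay": 0, "az": 0, "tx": 0, "ty": 0, "tz": 0.02, "gripper": 0},
  {"ax": 0, "ay": 0, "az": 0, "tx": 0, "ty": 0, "tz": 0, "gripper": 0},
  {"ax": 0, "ay": 0, "az": 0, "tx": 0, "ty": 0, "tz": 0, "gripper": 0},
])

```text
time: 4.75
tcp_pos: [0.4933, -0.0553, 0.1623]
orientation: [-0.332, -3.122, 0.0]
ft_force: [1.3, -0.3, 0.3]
gripper_width: 0.0003
grip_force: 0.0
```

```bash
python3 look.py w4 hole_upright:0.135 home_face:0.125; python3 - <<'E'
from h import *
np.set_printoptions(precision=4,suppress=True)
o=[]
for n in('scene','side'):
    c=ctrl.calibration(n); ctrl.get_image(n)
    for t,z in(('hole_upright',.135),('home_face',.125),('rotator',0)):
        for q in ctrl.mark_of(n,t)[:1]: print(n,t,q['conf'],atz(c,q['point'],z))
E
```

```text
4.75 [ 0.4933 -0.0553  0.1623] [[-0.9776632967892397, 0.21016480238796176, -0.0022877824248859384], [0.21016515730795937, 0.9776658933953825, 8.686270152974629e-05], [0.002254942330822249, -0.0003958896780669465, -0.9999973792497893]] [ 1.257  -0.2578  0.3492] 0.0003070955198850649
scene hole_upright 0.67 [ 0.5224 -0.0761  0.135 ]
scene home_face 0.96 [ 0.5372 -0.0719  0.125 ]
scene rotator 0.62 [ 0.6629 -0.0952 -0.    ]
side hole_upright 0.75 [ 0.53   -0.0522  0.135 ]
side home_face 0.92 [ 0.537  -0.0571  0.125 ]
side rotator 0.72 [ 0.6513 -0.1037  0.    ]
```

View pics/w4.png

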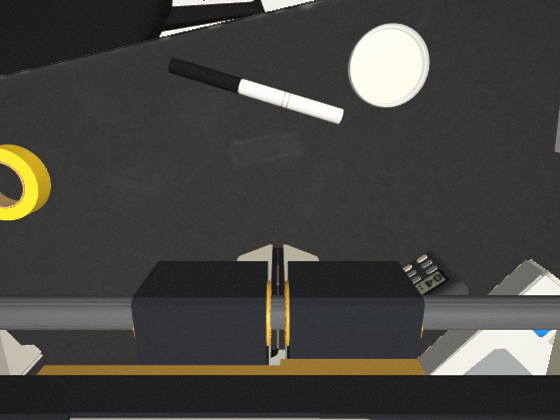

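step_arm([
  {"ax": 0, "ay": 0, "az": 0, "tx": 0, "ty": -0.003, "tz": 0.011, "gripper": 0},
  {"ax": 0, "ay": 0, "az": 0, "tx": 0, "ty": 0, "tz": 0.0105, "gripper": 0},
  {"ax": 0, "ay": 0, "az": 0, "tx": -0.006, "ty": 0, "tz": 0, "gripper": 0},
  {"ax": 0, "ay": 0, "az": 0, "tx": -0.005, "ty": 0, "tz": 0, "gripper": 0},
  {"ax": 0, "ay": 0, "az": 0, "tx": -0.003, "ty": 0, "tz": 0, "gripper": 0},
  {"ax": 0, "ay": 0, "az": 0, "tx": -0.003, "ty": 0, "tz": 0, "gripper": 0},
  {"ax": 0, "ay": 0, "az": 0, "tx": -0.003, "ty": 0, "tz": 0, "gripper": 0},
  {"ax": 0, "ay": 0, "az": 0, "tx": -0.003, "ty": 0, "tz": 0, "gripper": 0},
])

```text
time: 5.97
tcp_pos: [0.5158, -0.0642, 0.1414]
orientation: [-0.335, -3.123, -0.0]
ft_force: [-3.2, 0.1, 2.0]
gripper_width: 0.0006
grip_force: 1.7
```

step_arm([
  {"ax": 0, "ay": 0, "az": 0, "tx": -0.0015, "ty": 0, "tz": 0, "gripper": 0},
  {"ax": 0, "ay": 0, "az": 0, "tx": -0.0015, "ty": 0, "tz": 0, "gripper": 0},
  {"ax": 0, "ay": 0, "az": 0, "tx": -0.0015, "ty": 0, "tz": 0, "gripper": 0},
  {"ax": 0, "ay": 0, "az": 0, "tx": -0.0015, "ty": 0, "tz": 0, "gripper": 0},
  {"ax": 0, "ay": 0, "az": 0, "tx": -0.0015, "ty": 0, "tz": 0, "gripper": 0},
  {"ax": 0, "ay": 0, "az": 0, "tx": -0.001, "ty": 0, "tz": 0, "gripper": 0},
])

```text
time: 6.47
tcp_pos: [0.5242, -0.066, 0.1413]
orientation: [0.335, 3.124, -0.0]
ft_force: [-3.2, -0.8, 1.8]
gripper_width: 0.0007
grip_force: 1.6
```

step_arm([
  {"ax": 0, "ay": 0, "az": 0, "tx": -0.001, "ty": 0, "tz": 0, "gripper": 0},
  {"ax": 0, "ay": 0, "az": 0, "tx": -0.001, "ty": 0, "tz": 0, "gripper": 0},
])

```text
time: 6.63
tcp_pos: [0.5261, -0.0664, 0.1412]
orientation: [-0.335, -3.124, 0.0]
ft_force: [-3.8, -1.2, 1.6]
gripper_width: 0.0002
grip_force: 1.6
```

step_arm([
  {"ax": 0, "ay": 0, "az": 0, "tx": -0.001, "ty": 0, "tz": 0, "gripper": 0},
  {"ax": 0, "ay": 0, "az": 0, "tx": -0.001, "ty": 0, "tz": 0, "gripper": 0},
])

```text
time: 6.8
tcp_pos: [0.5274, -0.0667, 0.1411]
orientation: [-0.335, -3.122, -0.0]
ft_force: [-7.7, 0.2, 4.9]
gripper_width: 0.0006
grip_force: 3.8
```

step_arm([
  {"ax": 0, "ay": 0, "az": 0, "tx": -0.001, "ty": 0, "tz": 0, "gripper": 0},
  {"ax": 0, "ay": 0, "az": 0, "tx": -0.0007, "ty": 0, "tz": 0, "gripper": 0},
])

```text
time: 6.97
tcp_pos: [0.5275, -0.0668, 0.1409]
orientation: [-0.334, -3.119, -0.001]
ft_force: [-11.8, 1.4, 9.8]
gripper_width: 0.0005
grip_force: 6.2
```

step_arm([
  {"ax": 0, "ay": 0, "az": 0, "tx": 0.005, "ty": 0, "tz": 0, "gripper": 0},
  {"ax": 0, "ay": 0, "az": 0, "tx": 0.015, "ty": 0, "tz": 0, "gripper": 0},
  {"ax": 0, "ay": 0, "az": 0, "tx": 0.01, "ty": 0, "tz": -0.02, "gripper": 30},
  {"ax": 0, "ay": 0, "az": 0, "tx": 0, "ty": 0, "tz": -0.03, "gripper": 100},
  {"ax": 0, "ay": 0, "az": 0, "tx": 0, "ty": 0, "tz": -0.03, "gripper": 100},
  {"ax": 0, "ay": 0, "az": 0, "tx": -0.01, "ty": 0, "tz": -0.03, "gripper": 100},
  {"ax": 0, "ay": 0, "az": 0, "tx": -0.02, "ty": 0, "tz": -0.01, "gripper": 100},
  {"ax": 0, "ay": 0, "az": 0, "tx": -0.01, "ty": 0, "tz": 0, "gripper": 100},
  {"ax": 0, "ay": 0, "az": 0, "tx": 0, "ty": 0, "tz": 0, "gripper": 100},
  {"ax": 0, "ay": 0, "az": 0, "tx": 0, "ty": 0, "tz": 0, "gripper": 100},
])

```text
time: 7.8
tcp_pos: [0.5391, -0.0692, 0.26]
orientation: [-0.335, -3.122, 0.001]
ft_force: [-0.6, -0.1, -0.1]
gripper_width: 0.0493
grip_force: 0.0
```

```bash
python3 look.py w5 hole_upright:0.135 home_face:0.125 rotator:0; python3 -c "
import cv2
a=cv2.imread('pics/w5.png'); cv2.imwrite('pics/w5c.png',cv2.resize(a[90:270,180:400],(0,0),fx=3.3,fy=3.3,interpolation=cv2.INTER_CUBIC))"
```

```text
7.8 [ 0.5391 -0.0692  0.26  ] [[-0.9772658923989027, 0.21201277795686635, -0.001399120005044727], [0.21201322344345708, 0.9772667813586825, -0.00017645950123881246], [0.0013299018350100803, -0.00046907979420417195, -0.9999990056621334]] [-0.5782 -0.1361 -0.139 ] 0.0492980278639811
hole_upright [279.3 177.2] 0.79 [ 0.5243 -0.0647  0.135 ]
home_face [275.1 188.8] 0.76 [ 0.5351 -0.0704  0.125 ]
rotator [273.9 263.6] 0.79 [ 0.6576 -0.0993  0.    ]
```

View pics/w5c.png

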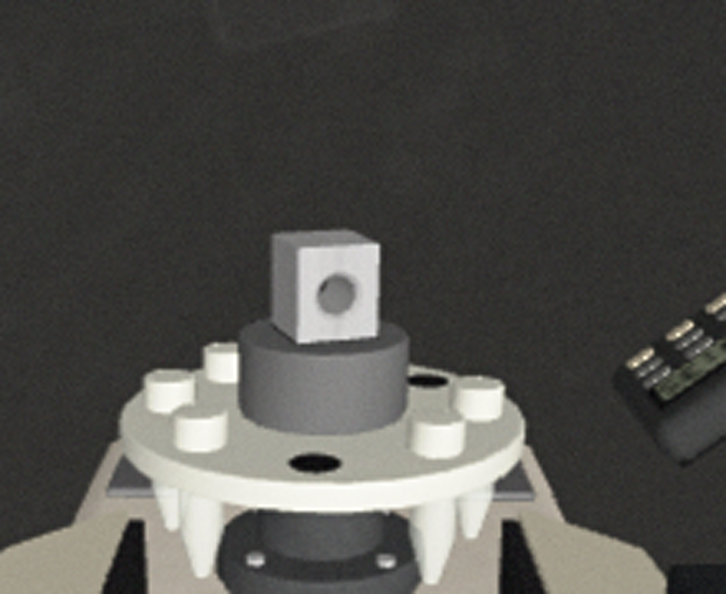

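The carousel is home against the shoulder and the hole is clear. In the crop the hole's mouth is at (336,294), which is full-picture (281.8,179.1). The boss is centred on crop column 323, so the hole leans about 3.2 mm to +y (about 18°). Now the pin.

```bash
python3 - <<'E'
from h import *
np.set_printoptions(precision=4,suppress=True)
c=ctrl.calibration('wrist')
e=np.array([-.9773,.2120]);l=np.array([.2120,.9773]);T=np.array([.5391,-.0692])
for n,p,z in(('mouth',(281.8,179.1),.1345),('axis@bossrim',(277.9,192),.125),('disc ctr',(277.7,218),.125),('bossL',(252.1,200),.125),('bossR',(303.6,200),.125),('topfrontL',(180+297/3.3,90+245/3.3),.132),('topfrontR',(180+380/3.3,90+242/3.3),.132)):
    X=atz(c,p,z); d=X[:2]-T; print(n,X,'out %.4f lat %.4f'%(d@e,d@l))
d=np.array([.5275,-.0668])-T; print('contact TCP out %.4f lat %.4f'%(d@e,d@l))
E
```

```text
mouth [ 0.5256 -0.063   0.1345] out 0.0145 lat 0.0032
axis@bossrim [ 0.5375 -0.0686  0.125 ] out 0.0017 lat 0.0002
disc ctr [ 0.5591 -0.0734  0.125 ] out -0.0204 lat 0.0001
bossL [ 0.5396 -0.0906  0.125 ] out -0.0050 lat -0.0208
bossR [ 0.5484 -0.0496  0.125 ] out -0.0050 lat 0.0211
topfrontL [ 0.5127 -0.0696  0.132 ] out 0.0257 lat -0.0060
topfrontR [ 0.5161 -0.0504  0.132 ] out 0.0264 lat 0.0135
contact TCP out 0.0118 lat -0.0001
```

step_arm([
  {"ax": 0, "ay": 0, "az": 0, "tx": 0.0139, "ty": 0.0315, "tz": 0, "gripper": 100},
  {"ax": 0, "ay": 0, "az": 0, "tx": 0.0139, "ty": 0.0315, "tz": 0, "gripper": 100},
  {"ax": 0, "ay": 0, "az": 0, "tx": 0.0139, "ty": 0.0315, "tz": 0, "gripper": 100},
  {"ax": 0, "ay": 0, "az": 0, "tx": 0.0139, "ty": 0.0315, "tz": 0, "gripper": 100},
  {"ax": 0, "ay": 0, "az": 0, "tx": 0.0139, "ty": 0.0315, "tz": 0.0175, "gripper": 100},
  {"ax": 0, "ay": 0, "az": 0, "tx": 0.0139, "ty": 0.0315, "tz": 0.0175, "gripper": 100},
  {"ax": 0, "ay": 0, "az": 0, "tx": 0.0139, "ty": 0.0315, "tz": 0.0175, "gripper": 100},
  {"ax": 0, "ay": 0, "az": -5.7, "tx": 0.0139, "ty": 0.0315, "tz": 0.0175, "gripper": 100},
  {"ax": 0, "ay": 0, "az": 0, "tx": 0, "ty": 0, "tz": 0, "gripper": 100},
  {"ax": 0, "ay": 0, "az": 0, "tx": 0, "ty": 0, "tz": 0, "gripper": 100},
])

```text
time: 8.83
tcp_pos: [0.4821, 0.2023, 0.1898]
orientation: [-0.171, -3.134, 0.002]
ft_force: [0.0, -1.1, -0.4]
gripper_width: 0.0916
grip_force: 0.0
```

```bash
python3 look.py w6 linch_pin:0.045 pin_grip:0.069 ring_far:0.061; python3 -c "
import cv2
a=cv2.imread('pics/w6.png'); cv2.imwrite('pics/w6c.png',cv2.resize(a[60:260,180:400],(0,0),fx=3,fy=3,interpolation=cv2.INTER_CUBIC))"
```

```text
8.8333 [0.4821 0.2023 0.1898] [[-0.9940296626211332, 0.10907118125384316, -0.0029167189112917734], [0.10907424648741826, 0.9940331862717494, -0.0009128765720934412], [0.0027997468667932384, -0.001225565308437533, -0.9999953296926726]] [ 0.0044 -1.1398 -0.4099] 0.09161609678397492
linch_pin [282.3 176.9] 0.95 [0.4711 0.2074 0.045 ]
pin_grip [277.4 180.9] 0.87 [0.4686 0.2037 0.069 ]
ring_far [276. 119.] 0.74 [0.4231 0.2075 0.061 ]
```

View pics/w6c.png

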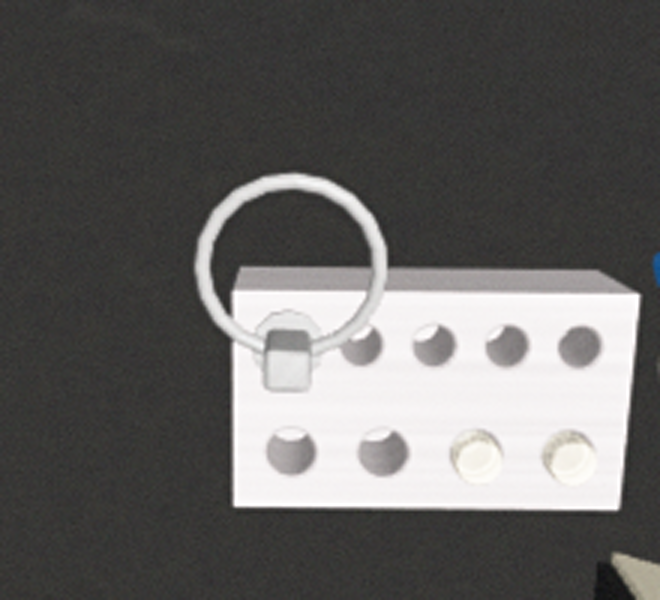

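The pin's head top is at crop (287.5,374), which is full (275.8,184.7). The ring points straight up at crop (291,182) and the block's edges are square to the tool, so the yaw is right.

```bash
python3 - <<'E'
from h import *
np.set_printoptions(precision=4,suppress=True)
c=ctrl.calibration('wrist')
e=np.array([-.9940,.1091]);l=np.array([.1091,.9940]);T=np.array([.4821,.2023])
for n,p,z in(('head top',(275.8,184.7),.077),('flange side mid',(180+288.5/3,60+345/3),.048),('flange top arc',(276.1,60+312/3),.048),('topedgeL',(180+265/3,60+374/3),.077),('topedgeR',(180+310/3,60+374/3),.077),('top out',(275.8,60+357/3),.077),('top in',(275.8,60+390/3),.077),('mark',(282.3,176.9),.045),('grip',(277.4,180.9),.069)):
    X=atz(c,p,z); d=X[:2]-T; print(n,X,'out %.4f lat %.4f'%(d@e,d@l))
E
```

```text
head top [0.4729 0.1994 0.077 ] out 0.0088 lat -0.0039
flange side mid [0.4719 0.1997 0.048 ] out 0.0099 lat -0.0037
flange top arc [0.4628 0.2007 0.048 ] out 0.0190 lat -0.0037
topedgeL [0.4722 0.1938 0.077 ] out 0.0089 lat -0.0095
topedgeR [0.4735 0.205  0.077 ] out 0.0088 lat 0.0017
top out [0.4686 0.1999 0.077 ] out 0.0132 lat -0.0039
top in [0.477  0.1989 0.077 ] out 0.0047 lat -0.0039
mark [0.4747 0.2044 0.045 ] out 0.0076 lat 0.0013
grip [0.472  0.2007 0.069 ] out 0.0098 lat -0.0027
```

```bash
python3 - <<'E'
from h import *
np.set_printoptions(precision=4,suppress=True)
for i in range(4):
    s=ctrl.observe(); c=ctrl.calibration('wrist'); E=np.array(c['extrinsics']); Rt=R.from_rotvec(s['orientation']).as_matrix()
    print(s['time'],np.array(s['tcp_pos']),Rt.T@(E[:3,3]-s['tcp_pos']),R.from_matrix(Rt.T@E[:3,:3]).as_rotvec(), atz(c,(282.3,176.9),.045))
    if i==1: ctrl.get_image('wrist')
E
```

```text
9.0333 [0.4847 0.1992 0.1917] [ 0.0786  0.     -0.1585] [-0.227  -0.2275  1.557 ] [0.4747 0.2044 0.045 ]
9.0333 [0.4847 0.1992 0.1917] [ 0.0786  0.     -0.1585] [-0.227  -0.2275  1.557 ] [0.4747 0.2044 0.045 ]
9.0833 [0.4848 0.1992 0.1918] [ 0.0786  0.0001 -0.1585] [-0.2271 -0.2274  1.5569] [0.4748 0.2045 0.045 ]
9.0833 [0.4848 0.1992 0.1918] [ 0.0786  0.0001 -0.1585] [-0.2271 -0.2274  1.5569] [0.4748 0.2045 0.045 ]
```

```bash
python3 - <<'E'
from h import *
np.set_printoptions(precision=4,suppress=True)
s=ctrl.observe();c=ctrl.calibration('wrist'); E=np.array(c['extrinsics'])
def H(Rm,t): M=np.eye(4);M[:3,:3]=Rm;M[:3,3]=t;return M
TC=np.linalg.inv(H(R.from_rotvec(s['orientation']).as_matrix(),s['tcp_pos']))@E
np.save('TC.npy',TC)
def go(Rm,t,L):
    Rm=np.array(Rm); cc=dict(c,extrinsics=(H(Rm,t)@TC)); e=Rm[:2,0];l=Rm[:2,1]
    for n,p,z in L:
        X=atz(cc,p,z); d=X[:2]-np.array(t)[:2]; print(n,X,'out %.4f lat %.4f'%(d@e,d@l))
print('HOLE'); Rh=[[-0.97727,0.21201,-0.0014],[0.21201,0.97727,-0.00018],[0.00133,-0.00047,-1]]
go(Rh,[.5391,-.0692,.26],(('mouth',(281.8,179.1),.1345),('axis@bossrim',(277.9,192),.125),('disc ctr',(277.7,218),.125),('shaft end L',(270,164.2),.131),('boss top edge',(277.9,90+322/3.3),.146)))
print(np.array([.5275-.5391,-.0668+.0692])@np.array(Rh)[:2,:2])
print('PIN');go([[-0.99403,0.10907,-0.0029],[0.10907,0.99403,-0.0009],[0.0028,-0.0012,-1]],[.4821,.2023,.1898],(('head top',(275.8,184.7),.077),('flange side mid',(180+288.5/3,60+345/3),.048),('flange top arc',(276.1,60+312/3),.048),('mark',(282.3,176.9),.045),('grip',(277.4,180.9),.069)))
print(s['tcp_pos'],s['time'])
E
```

```text
HOLE
mouth [ 0.5263 -0.063   0.1345] out 0.0138 lat 0.0034
axis@bossrim [ 0.5382 -0.0686  0.125 ] out 0.0010 lat 0.0004
disc ctr [ 0.5598 -0.0734  0.125 ] out -0.0211 lat 0.0003
shaft end L [ 0.5136 -0.0696  0.131 ] out 0.0248 lat -0.0058
boss top edge [ 0.5294 -0.0667  0.146 ] out 0.0100 lat 0.0004
[ 0.0118 -0.0001]
PIN
head top [0.4694 0.2024 0.077 ] out 0.0126 lat -0.0013
flange side mid [0.4683 0.2026 0.048 ] out 0.0138 lat -0.0012
flange top arc [0.4593 0.2036 0.048 ] out 0.0228 lat -0.0012
mark [0.4711 0.2074 0.045 ] out 0.0115 lat 0.0039
grip [0.4685 0.2037 0.069 ] out 0.0137 lat -0.0001
[0.4848 0.1992 0.1918] 9.0833
```

step_arm([
  {"ax": 0, "ay": 0, "az": 0, "tx": 0.0158, "ty": 0.0016, "tz": 0.0, "gripper": 40},
  {"ax": 0, "ay": 0, "az": 0, "tx": 0, "ty": 0, "tz": 0.03, "gripper": 40},
  {"ax": 0, "ay": 0, "az": 0, "tx": 0, "ty": 0, "tz": 0.03, "gripper": 40},
  {"ax": 0, "ay": 0, "az": 0, "tx": 0, "ty": 0, "tz": 0.03, "gripper": 40},
  {"ax": 0, "ay": 0, "az": 0, "tx": 0, "ty": 0, "tz": 0.0, "gripper": 40},
  {"ax": 0, "ay": 0, "az": 0, "tx": 0, "ty": 0, "tz": 0.0, "gripper": 40},
  {"ax": 0, "ay": 0, "az": 0, "tx": 0, "ty": 0, "tz": 0.0, "gripper": 40},
])

```text
time: 9.67
tcp_pos: [0.4697, 0.2038, 0.1027]
orientation: [0.181, 3.135, 0.001]
ft_force: [-0.4, 0.0, 0.8]
gripper_width: 0.05
grip_force: 0.0
```

step_arm([
  {"ax": 0, "ay": 0, "az": 0, "tx": 0.0003, "ty": -0.0012, "tz": 0.02, "gripper": 35},
  {"ax": 0, "ay": 0, "az": 0, "tx": 0, "ty": 0, "tz": 0.0225, "gripper": 35},
  {"ax": 0, "ay": 0, "az": 0, "tx": 0, "ty": 0, "tz": 0, "gripper": 30},
  {"ax": 0, "ay": 0, "az": 0, "tx": 0, "ty": 0, "tz": 0, "gripper": 30},
])

```text
time: 10.0
tcp_pos: [0.4686, 0.2028, 0.0599]
orientation: [0.18, 3.136, 0.0]
ft_force: [-0.1, -0.5, 0.2]
gripper_width: 0.0283
grip_force: 0.0
```

step_arm([
  {"ax": 0, "ay": 0, "az": 0, "tx": 0, "ty": 0, "tz": 0, "gripper": 0},
  {"ax": 0, "ay": 0, "az": 0, "tx": 0, "ty": 0, "tz": 0, "gripper": 0},
  {"ax": 0, "ay": 0, "az": 0, "tx": 0, "ty": 0, "tz": 0, "gripper": 0},
  {"ax": 0, "ay": 0, "az": 0, "tx": 0, "ty": 0, "tz": 0, "gripper": 0},
  {"ax": 0, "ay": 0, "az": 0, "tx": 0, "ty": 0, "tz": 0, "gripper": 0},
])

```text
time: 10.42
tcp_pos: [0.4691, 0.2032, 0.06]
orientation: [0.179, 3.135, 0.002]
ft_force: [-0.6, -1.2, 9.0]
gripper_width: 0.0115
grip_force: 30.0
```

step_arm([
  {"ax": 0, "ay": 0, "az": 0, "tx": 0, "ty": 0, "tz": -0.008, "gripper": 0},
  {"ax": 0, "ay": 0, "az": 0, "tx": 0, "ty": 0, "tz": -0.02, "gripper": 0},
  {"ax": 0, "ay": 0, "az": 0, "tx": 0, "ty": 0, "tz": -0.03, "gripper": 0},
  {"ax": 0, "ay": 0, "az": 0, "tx": 0, "ty": 0, "tz": -0.03, "gripper": 0},
  {"ax": 0, "ay": 0, "az": 0, "tx": 0, "ty": 0, "tz": -0.03, "gripper": 0},
  {"ax": 0, "ay": 0, "az": 0, "tx": 0, "ty": 0, "tz": -0.03, "gripper": 0},
  {"ax": 0, "ay": 0, "az": 0, "tx": 0, "ty": 0, "tz": 0, "gripper": 0},
])

```text
time: 11.0
tcp_pos: [0.4707, 0.2039, 0.2129]
orientation: [0.179, 3.129, 0.008]
ft_force: [1.7, 0.5, 0.1]
gripper_width: 0.0114
grip_force: 30.0
```

step_arm([
  {"ax": 0, "ay": 0, "az": 0, "tx": -0.0087, "ty": -0.0259, "tz": 0, "gripper": 0},
  {"ax": 0, "ay": 0, "az": 0, "tx": -0.0087, "ty": -0.0259, "tz": 0, "gripper": 0},
  {"ax": 0, "ay": 0, "az": 0, "tx": -0.0087, "ty": -0.0259, "tz": 0, "gripper": 0},
  {"ax": 0, "ay": 0, "az": 0, "tx": -0.0087, "ty": -0.0259, "tz": 0, "gripper": 0},
  {"ax": 0, "ay": 0, "az": 0, "tx": -0.0087, "ty": -0.0259, "tz": 0, "gripper": 0},
  {"ax": 0, "ay": 0, "az": 0, "tx": -0.0087, "ty": -0.0259, "tz": 0, "gripper": 0},
  {"ax": 0, "ay": 0, "az": 0, "tx": -0.0087, "ty": -0.0259, "tz": 0, "gripper": 0},
  {"ax": 0, "ay": 0, "az": 0, "tx": -0.0087, "ty": -0.0259, "tz": 0, "gripper": 0},
  {"ax": 0, "ay": 0, "az": 0, "tx": -0.0087, "ty": -0.0259, "tz": 0, "gripper": 0},
  {"ax": 0, "ay": 0, "az": 5.7, "tx": -0.0087, "ty": -0.0259, "tz": 0, "gripper": 0},
])

```text
time: 11.83
tcp_pos: [0.5249, -0.0658, 0.207]
orientation: [-0.332, -3.124, -0.0]
ft_force: [0.8, 0.1, -0.7]
gripper_width: 0.0116
grip_force: 30.0
```

step_arm([
  {"ax": 0, "ay": 0, "az": 0, "tx": 0, "ty": 0, "tz": 0, "gripper": 0},
  {"ax": 0, "ay": 0, "az": 0, "tx": 0, "ty": 0, "tz": 0, "gripper": 0},
  {"ax": 0, "ay": 0, "az": 0, "tx": 0, "ty": 0, "tz": 0, "gripper": 0},
])

```text
time: 12.08
tcp_pos: [0.5248, -0.0638, 0.2067]
orientation: [-0.333, -3.123, -0.001]
ft_force: [0.5, 0.1, -0.6]
gripper_width: 0.0116
grip_force: 30.0
```

```bash
cat > st.py <<'E'
from h import *
s=ctrl.observe(); Rm=R.from_rotvec(s['orientation']).as_matrix(); t=np.array(s['tcp_pos']); 
e=np.array([-.9773,.2120]);l=np.array([.2120,.9773]); d=t[:2]-[.5259,-.0660]
f=np.array(s['ft_force']); print('t %.2f out %.2f lat %.2f z %.2f mm'%(s['time'],d@e*1e3,d@l*1e3,t[2]*1e3),'F out %.1f lat %.1f z %.1f'%(f[:2]@e,f[:2]@l,f[2]),'R',np.round(Rm,3).tolist(),'w %.4f'%s['gripper_width'])
E
python3 st.py; python3 - <<'E'
from h import *
for n in('side','scene'):
    im=ctrl.get_image(n); cv2.imwrite(f'pics/{n}1.png',im[:,:,::-1])
a=cv2.imread('pics/side1.png')[120:240,220:360]; b=cv2.imread('pics/scene1.png')[130:250,230:370]
cv2.imwrite('pics/p1.png',cv2.resize(np.vstack([a,b]),(0,0),fx=2.5,fy=2.5,interpolation=cv2.INTER_CUBIC))
E
```

```text
t 12.08 out 1.51 lat 1.89 z 206.66 mm F out -0.5 lat 0.3 z -0.6 R [[-0.977, 0.211, -0.001], [0.211, 0.977, 0.001], [0.001, 0.0, -1.0]] w 0.0116
```

View pics/p1.png

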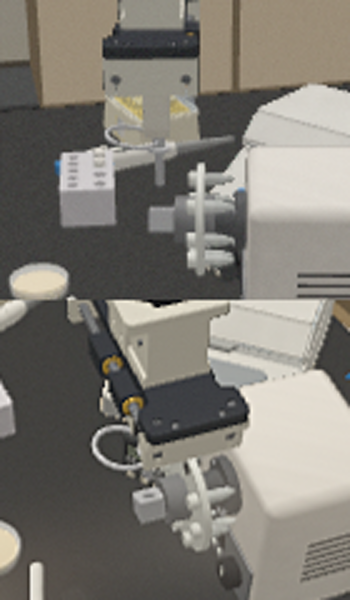

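step_arm([
  {"ax": 0, "ay": 0, "az": 0, "tx": -0.0012, "ty": 0.0005, "tz": 0.008, "gripper": 0},
  {"ax": 0, "ay": 0, "az": 0, "tx": 0, "ty": 0, "tz": 0.008, "gripper": 0},
  {"ax": 0, "ay": 0, "az": 0, "tx": 0, "ty": 0, "tz": 0.003, "gripper": 0},
  {"ax": 0, "ay": 0, "az": 0, "tx": 0, "ty": 0, "tz": 0, "gripper": 0},
  {"ax": 0, "ay": 0, "az": 0, "tx": 0, "ty": 0, "tz": 0, "gripper": 0},
])

```text
time: 12.6
tcp_pos: [0.5261, -0.064, 0.1872]
orientation: [-0.334, -3.123, 0.0]
ft_force: [-0.2, -0.2, -1.1]
gripper_width: 0.0117
grip_force: 30.0
```

```bash
python3 st.py
```

```text
t 12.60 out 0.24 lat 2.01 z 187.25 mm F out 0.1 lat -0.2 z -1.1 R [[-0.977, 0.212, -0.001], [0.212, 0.977, 0.0], [0.001, -0.0, -1.0]] w 0.0117
```

step_arm([
  {"ax": 0, "ay": 0, "az": 0, "tx": 0, "ty": 0.0005, "tz": 0.001, "gripper": 0},
  {"ax": 0, "ay": 0, "az": 0, "tx": 0, "ty": 0, "tz": 0.001, "gripper": 0},
  {"ax": 0, "ay": 0, "az": 0, "tx": 0, "ty": 0, "tz": 0.001, "gripper": 0},
  {"ax": 0, "ay": 0, "az": 0, "tx": 0, "ty": 0, "tz": 0.001, "gripper": 0},
  {"ax": 0, "ay": 0, "az": 0, "tx": 0, "ty": 0, "tz": 0.0005, "gripper": 0},
])

```text
time: 13.02
tcp_pos: [0.5265, -0.0636, 0.1832]
orientation: [0.335, 3.124, 0.0]
ft_force: [-0.6, 0.9, -0.0]
gripper_width: 0.0115
grip_force: 30.0
```

step_arm([
  {"ax": 0, "ay": 0, "az": 0, "tx": 0, "ty": 0, "tz": 0.001, "gripper": 0},
  {"ax": 0, "ay": 0, "az": 0, "tx": 0, "ty": 0, "tz": 0.001, "gripper": 0},
])

```text
time: 13.18
tcp_pos: [0.5267, -0.0636, 0.1813]
orientation: [0.335, 3.123, 0.0]
ft_force: [0.4, 1.4, -0.1]
gripper_width: 0.0119
grip_force: 30.0
```

```bash
python3 st.py
```

```text
t 13.18 out -0.23 lat 2.50 z 181.26 mm F out -0.0 lat 1.5 z -0.1 R [[-0.977, 0.212, 0.0], [0.212, 0.977, 0.0], [-0.0, 0.0, -1.0]] w 0.0119
```

step_arm([
  {"ax": 0, "ay": 0, "az": 0, "tx": 0.0004, "ty": 0, "tz": 0.001, "gripper": 0},
  {"ax": 0, "ay": 0, "az": 0, "tx": 0, "ty": 0, "tz": 0.001, "gripper": 0},
])

```text
time: 13.35
tcp_pos: [0.5262, -0.0634, 0.1792]
orientation: [0.334, 3.124, 0.0]
ft_force: [0.6, 0.8, -0.1]
gripper_width: 0.0118
grip_force: 30.0
```

step_arm([
  {"ax": 0, "ay": 0, "az": 0, "tx": 0, "ty": 0, "tz": 0.001, "gripper": 0},
  {"ax": 0, "ay": 0, "az": 0, "tx": 0, "ty": 0, "tz": 0.0005, "gripper": 0},
])

```text
time: 13.52
tcp_pos: [0.5262, -0.0635, 0.1776]
orientation: [0.334, 3.124, 0.0]
ft_force: [0.7, 1.0, -0.5]
gripper_width: 0.0114
grip_force: 30.0
```

```bash
python3 st.py
```

```text
t 13.52 out 0.25 lat 2.53 z 177.61 mm F out -0.5 lat 1.2 z -0.5 R [[-0.977, 0.212, 0.0], [0.212, 0.977, 0.0], [-0.0, 0.0, -1.0]] w 0.0114
```

step_arm([
  {"ax": 0, "ay": 0, "az": 0, "tx": 0, "ty": -0.001, "tz": 0, "gripper": 0},
  {"ax": 0, "ay": 0, "az": 0, "tx": 0, "ty": -0.001, "tz": 0, "gripper": 0},
  {"ax": 0, "ay": 0, "az": 0, "tx": 0, "ty": -0.001, "tz": 0, "gripper": 0},
])

```text
time: 13.77
tcp_pos: [0.5259, -0.065, 0.1778]
orientation: [0.333, 3.124, 0.003]
ft_force: [1.5, 7.1, -1.0]
gripper_width: 0.0117
grip_force: 30.1
```

```bash
python3 st.py
```

```text
t 13.77 out 0.24 lat 0.93 z 177.75 mm F out 0.0 lat 7.3 z -1.0 R [[-0.978, 0.211, 0.001], [0.211, 0.978, 0.002], [-0.0, 0.002, -1.0]] w 0.0117
```

step_arm([
  {"ax": 0, "ay": 0, "az": 0, "tx": 0, "ty": -0.001, "tz": 0, "gripper": 0},
  {"ax": 0, "ay": 0, "az": 0, "tx": 0, "ty": -0.001, "tz": 0, "gripper": 0},
  {"ax": 0, "ay": 0, "az": 0, "tx": 0, "ty": -0.001, "tz": 0, "gripper": 0},
])

```text
time: 14.02
tcp_pos: [0.5255, -0.0669, 0.1779]
orientation: [0.332, 3.123, 0.005]
ft_force: [2.5, 10.0, -0.3]
gripper_width: 0.0121
grip_force: 30.4
```

step_arm([
  {"ax": 0, "ay": 0, "az": 0, "tx": 0, "ty": -0.001, "tz": 0, "gripper": 0},
  {"ax": 0, "ay": 0, "az": 0, "tx": 0, "ty": -0.0005, "tz": 0, "gripper": 0},
])

```text
time: 14.18
tcp_pos: [0.5253, -0.0681, 0.178]
orientation: [0.331, 3.123, 0.006]
ft_force: [2.3, 10.8, 0.3]
gripper_width: 0.0118
grip_force: 30.6
```

```bash
python3 st.py
```

```text
t 14.18 out 0.12 lat -2.13 z 177.96 mm F out 0.0 lat 11.0 z 0.3 R [[-0.978, 0.21, 0.001], [0.21, 0.978, 0.003], [-0.0, 0.004, -1.0]] w 0.0118
```

step_arm([
  {"ax": 0, "ay": 0, "az": 0, "tx": 0, "ty": -0.001, "tz": 0, "gripper": 0},
  {"ax": 0, "ay": 0, "az": 0, "tx": 0, "ty": -0.0005, "tz": 0, "gripper": 0},
  {"ax": 0, "ay": 0, "az": 0, "tx": 0, "ty": 0, "tz": 0, "gripper": 0},
])

```text
time: 14.43
tcp_pos: [0.5251, -0.0694, 0.1781]
orientation: [0.331, 3.123, 0.006]
ft_force: [2.3, 10.0, 0.8]
gripper_width: 0.0119
grip_force: 30.8
```

step_arm([
  {"ax": 0, "ay": 0, "az": 0, "tx": 0, "ty": 0.002, "tz": 0, "gripper": 0},
  {"ax": 0, "ay": 0, "az": 0, "tx": 0, "ty": 0.0015, "tz": 0, "gripper": 0},
  {"ax": 0, "ay": 0, "az": 0, "tx": 0, "ty": 0.001, "tz": 0, "gripper": 0},
  {"ax": 0, "ay": 0, "az": 0, "tx": 0, "ty": 0, "tz": 0, "gripper": 0},
])

```text
time: 14.77
tcp_pos: [0.5257, -0.0666, 0.178]
orientation: [0.333, 3.123, 0.002]
ft_force: [2.1, 5.9, 1.5]
gripper_width: 0.0117
grip_force: 29.9
```

```bash
python3 st.py
```

```text
t 14.77 out 0.10 lat -0.63 z 177.96 mm F out -0.8 lat 6.2 z 1.5 R [[-0.978, 0.211, 0.001], [0.211, 0.978, 0.001], [-0.0, 0.002, -1.0]] w 0.0117
```

step_arm([
  {"ax": 0, "ay": 0, "az": 0, "tx": 0, "ty": 0.0008, "tz": 0, "gripper": 0},
  {"ax": 0, "ay": 0, "az": 0, "tx": 0, "ty": 0, "tz": 0.001, "gripper": 0},
  {"ax": 0, "ay": 0, "az": 0, "tx": 0, "ty": 0, "tz": 0.001, "gripper": 0},
])

```text
time: 15.02
tcp_pos: [0.5258, -0.0666, 0.176]
orientation: [0.334, 3.123, 0.001]
ft_force: [0.7, 6.0, 3.7]
gripper_width: 0.0118
grip_force: 30.0
```

```bash
python3 st.py
```

```text
t 15.02 out -0.06 lat -0.59 z 176.02 mm F out 0.6 lat 6.0 z 3.7 R [[-0.977, 0.211, 0.001], [0.211, 0.977, 0.001], [-0.001, 0.001, -1.0]] w 0.0118
```

step_arm([
  {"ax": 0, "ay": 0, "az": 0, "tx": 0, "ty": 0.001, "tz": 0, "gripper": 0},
  {"ax": 0, "ay": 0, "az": 0, "tx": 0, "ty": 0, "tz": 0.001, "gripper": 0},
  {"ax": 0, "ay": 0, "az": 0, "tx": 0, "ty": 0, "tz": 0.001, "gripper": 0},
])

```text
time: 15.27
tcp_pos: [0.5261, -0.0662, 0.1741]
orientation: [0.335, 3.123, 0.0]
ft_force: [1.4, 5.0, 7.6]
gripper_width: 0.0117
grip_force: 29.9
```

```bash
python3 st.py
```

```text
t 15.27 out -0.20 lat -0.18 z 174.11 mm F out -0.3 lat 5.2 z 7.6 R [[-0.977, 0.212, 0.001], [0.212, 0.977, 0.0], [-0.001, 0.0, -1.0]] w 0.0117
```

step_arm([
  {"ax": 0, "ay": 0, "az": 0, "tx": 0, "ty": 0.001, "tz": 0, "gripper": 0},
  {"ax": 0, "ay": 0, "az": 0, "tx": 0, "ty": 0.0005, "tz": 0, "gripper": 0},
  {"ax": 0, "ay": 0, "az": 0, "tx": 0, "ty": 0, "tz": 0, "gripper": 0},
])

```text
time: 15.52
tcp_pos: [0.526, -0.0654, 0.1739]
orientation: [0.335, 3.123, -0.001]
ft_force: [0.2, -0.0, 4.3]
gripper_width: 0.0115
grip_force: 29.8
```

```bash
python3 st.py
```

```text
t 15.52 out 0.02 lat 0.56 z 173.90 mm F out -0.2 lat 0.0 z 4.3 R [[-0.977, 0.212, 0.0], [0.212, 0.977, -0.001], [-0.001, -0.001, -1.0]] w 0.0115
```

step_arm([
  {"ax": 0, "ay": 0, "az": 0, "tx": 0, "ty": 0, "tz": 0.001, "gripper": 0},
  {"ax": 0, "ay": 0, "az": 0, "tx": 0, "ty": 0, "tz": 0.001, "gripper": 0},
  {"ax": 0, "ay": 0, "az": 0, "tx": 0, "ty": 0, "tz": 0.001, "gripper": 0},
])

```text
time: 15.77
tcp_pos: [0.5268, -0.0653, 0.172]
orientation: [0.335, 3.121, 0.0]
ft_force: [-1.8, 2.8, 20.2]
gripper_width: 0.012
grip_force: 30.0
```

```bash
python3 st.py
```

```text
t 15.77 out -0.73 lat 0.89 z 171.96 mm F out 2.3 lat 2.3 z 20.2 R [[-0.977, 0.212, 0.002], [0.212, 0.977, -0.0], [-0.002, 0.0, -1.0]] w 0.0120
```

step_arm([
  {"ax": 0, "ay": 0, "az": 0, "tx": 0, "ty": 0, "tz": -0.002, "gripper": 0},
  {"ax": 0, "ay": 0, "az": 0, "tx": 0, "ty": 0, "tz": -0.002, "gripper": 0},
  {"ax": 0, "ay": 0, "az": 0, "tx": 0, "ty": -0.002, "tz": -0.001, "gripper": 0},
  {"ax": 0, "ay": 0, "az": 0, "tx": 0, "ty": -0.001, "tz": 0, "gripper": 0},
  {"ax": 0, "ay": 0, "az": 0, "tx": 0, "ty": -0.001, "tz": 0, "gripper": 0},
])

```text
time: 16.18
tcp_pos: [0.5253, -0.0669, 0.1756]
orientation: [-0.333, -3.124, -0.004]
ft_force: [2.8, 8.9, -0.8]
gripper_width: 0.0116
grip_force: 30.3
```

```bash
python3 st.py
```

```text
t 16.18 out 0.42 lat -1.02 z 175.61 mm F out -0.8 lat 9.3 z -0.8 R [[-0.978, 0.211, 0.0], [0.211, 0.978, 0.002], [0.0, 0.002, -1.0]] w 0.0116
```

step_arm([
  {"ax": 0, "ay": 0, "az": 0, "tx": 0, "ty": -0.001, "tz": 0, "gripper": 0},
  {"ax": 0, "ay": 0, "az": 0, "tx": 0, "ty": -0.001, "tz": 0, "gripper": 0},
  {"ax": 0, "ay": 0, "az": 0, "tx": 0, "ty": -0.001, "tz": 0, "gripper": 0},
])

```text
time: 16.43
tcp_pos: [0.5249, -0.0688, 0.1757]
orientation: [0.331, 3.124, 0.005]
ft_force: [2.3, 11.0, -0.4]
gripper_width: 0.0121
grip_force: 30.6
```

step_arm([
  {"ax": 0, "ay": 0, "az": 0, "tx": 0, "ty": -0.001, "tz": 0, "gripper": 0},
  {"ax": 0, "ay": 0, "az": 0, "tx": 0, "ty": -0.0005, "tz": 0, "gripper": 0},
])

```text
time: 16.6
tcp_pos: [0.5245, -0.0702, 0.1757]
orientation: [0.331, 3.124, 0.005]
ft_force: [2.6, 11.7, -0.4]
gripper_width: 0.0124
grip_force: 30.9
```

```bash
python3 st.py
```

```text
t 16.60 out 0.44 lat -4.41 z 175.72 mm F out -0.1 lat 12.0 z -0.4 R [[-0.978, 0.21, 0.0], [0.21, 0.978, 0.003], [0.0, 0.003, -1.0]] w 0.0124
```

step_arm([
  {"ax": 0, "ay": 0, "az": 0, "tx": 0, "ty": -0.0005, "tz": 0, "gripper": 0},
  {"ax": 0, "ay": 0, "az": 0, "tx": 0, "ty": 0, "tz": 0, "gripper": 0},
])

```text
time: 16.77
tcp_pos: [0.5245, -0.0707, 0.1757]
orientation: [0.331, 3.124, 0.005]
ft_force: [2.9, 10.5, 0.5]
gripper_width: 0.0125
grip_force: 30.9
```

step_arm([
  {"ax": 0, "ay": 0, "az": 0, "tx": 0, "ty": 0.002, "tz": 0, "gripper": 0},
  {"ax": 0, "ay": 0, "az": 0, "tx": 0, "ty": 0.002, "tz": 0, "gripper": 0},
  {"ax": 0, "ay": 0, "az": 0, "tx": 0, "ty": 0.001, "tz": 0, "gripper": 0},
  {"ax": 0, "ay": 0, "az": 0, "tx": 0, "ty": 0, "tz": 0, "gripper": 0},
  {"ax": 0, "ay": 0, "az": 0, "tx": 0, "ty": 0, "tz": 0, "gripper": 0},
])

```text
time: 17.18
tcp_pos: [0.5251, -0.0678, 0.1757]
orientation: [-0.333, -3.124, -0.002]
ft_force: [1.4, 5.5, 0.3]
gripper_width: 0.0118
grip_force: 29.8
```

```bash
python3 st.py
```

```text
t 17.18 out 0.42 lat -1.91 z 175.71 mm F out -0.2 lat 5.7 z 0.3 R [[-0.977, 0.211, -0.0], [0.211, 0.977, 0.001], [0.0, 0.001, -1.0]] w 0.0118
```

step_arm([
  {"ax": 0, "ay": 0, "az": 0, "tx": 0, "ty": 0.0012, "tz": 0, "gripper": 0},
  {"ax": 0, "ay": 0, "az": 0, "tx": -0.0004, "ty": 0.001, "tz": 0, "gripper": 0},
  {"ax": 0, "ay": 0, "az": 0, "tx": 0, "ty": 0, "tz": 0, "gripper": 0},
])

```text
time: 17.43
tcp_pos: [0.5257, -0.0667, 0.1757]
orientation: [-0.335, -3.123, 0.0]
ft_force: [1.4, 2.7, 0.8]
gripper_width: 0.0113
grip_force: 29.6
```

step_arm([
  {"ax": 0, "ay": 0, "az": 0, "tx": 0, "ty": 0, "tz": 0.001, "gripper": 0},
  {"ax": 0, "ay": 0, "az": 0, "tx": 0, "ty": 0, "tz": 0.001, "gripper": 0},
  {"ax": 0, "ay": 0, "az": 0, "tx": 0, "ty": 0, "tz": 0.001, "gripper": 0},
])

```text
time: 17.68
tcp_pos: [0.5264, -0.0669, 0.1732]
orientation: [0.335, 3.123, 0.0]
ft_force: [-0.5, 2.5, 9.9]
gripper_width: 0.0117
grip_force: 29.7
```

```bash
python3 st.py
```

```text
t 17.68 out -0.63 lat -0.78 z 173.23 mm F out 1.0 lat 2.3 z 9.9 R [[-0.977, 0.212, 0.001], [0.212, 0.977, -0.0], [-0.001, 0.0, -1.0]] w 0.0117
```

```bash
python3 - <<'E'
from h import *
np.set_printoptions(precision=4,suppress=True)
e=np.array([-.9773,.2120]);l=np.array([.2120,.9773]); O=np.array([.5259,-.066])
obs={}
for n in('side','scene'):
    c=ctrl.calibration(n); im=ctrl.get_image(n); cv2.imwrite(f'pics/{n}2.png',im[:,:,::-1])
    for t in('linch_pin','pin_grip','pin_point','ring_far','hole_upright','home_face'):
        for q in ctrl.mark_of(n,t)[:1]:
            obs.setdefault(t,[]).append((c,q['point'])); print(n,t,np.round(q['point'],1),round(q['conf'],2))
    for nm,X in(('tcp',[.5264,-.0669,.1732]),('pred origin',[.5264,-.0669,.1582]),('holeup',[.5259,-.066,.135])): print(n,nm,proj(c,X))
for t,o in obs.items():
    if len(o)==2:
        x=tri(o); print(t,x,'out %.4f lat %.4f'%((x[:2]-O)@e,(x[:2]-O)@l))
a=cv2.imread('pics/side2.png')[140:240,250:340]; b=cv2.imread('pics/scene2.png')[150:250,250:340]
cv2.imwrite('pics/p2.png',cv2.resize(np.hstack([a,b]),(0,0),fx=4.4,fy=4.4,interpolation=cv2.INTER_CUBIC))
E
```

```text
side linch_pin [283. 193.] 0.59
side pin_grip [264.2 185.9] 0.73
side pin_point [284.8 205.1] 0.72
side ring_far [264.5 183.3] 0.58
side hole_upright [282.8 203.4] 0.57
side home_face [287.4 208.2] 0.96
side tcp [283.0033 187.3521]
side pred origin [283.1406 193.5636]
side holeup [283.0597 202.856 ]
scene linch_pin [290.2 203. ] 0.57
scene pin_grip [291.4 191.1] 0.43
scene pin_point [288.2 208.3] 0.42
scene ring_far [269.7 203.8] 0.4
scene hole_upright [288.5 209.5] 0.74
scene home_face [291.8 207.9] 0.75
scene tcp [289.6747 196.6124]
scene pred origin [289.507  201.3848]
scene holeup [288.8327 208.3283]
linch_pin [ 0.5242 -0.0741  0.1624] out -0.0000 lat -0.0082
pin_grip [ 0.4993 -0.0894  0.2028] out 0.0210 lat -0.0285
pin_point [ 0.5305 -0.0576  0.1245] out -0.0027 lat 0.0092
ring_far [ 0.4813 -0.0692  0.1854] out 0.0429 lat -0.0126
hole_upright [ 0.5245 -0.0676  0.1342] out 0.0010 lat -0.0018
home_face [ 0.5388 -0.0564  0.1167] out -0.0105 lat 0.0121
```

View pics/p2.png

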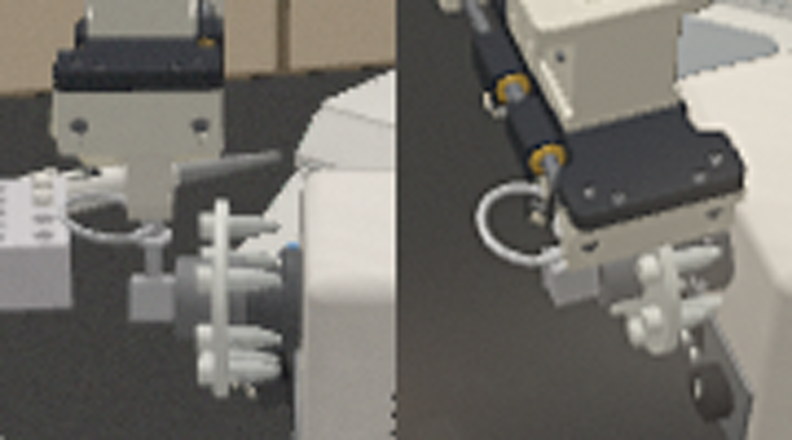

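The side view (left half) shows the pin upright over the middle of the shaft, its flange at crop (152,235) and the shaft top at row 278, so it is about 10 mm in. The bore is probably still leaning. I'll raise it a little and test the play sideways.

step_arm([
  {"ax": 0, "ay": 0, "az": 0, "tx": 0.0004, "ty": 0, "tz": -0.002, "gripper": 0},
  {"ax": 0, "ay": 0, "az": 0, "tx": 0, "ty": 0.001, "tz": -0.001, "gripper": 0},
  {"ax": 0, "ay": 0, "az": 0, "tx": 0, "ty": 0, "tz": 0, "gripper": 0},
])

```text
time: 18.63
tcp_pos: [0.5256, -0.0659, 0.1757]
orientation: [-0.335, -3.123, 0.001]
ft_force: [0.8, 0.7, -0.3]
gripper_width: 0.0115
grip_force: 29.6
```

```bash
python3 st.py
```

```text
t 18.63 out 0.33 lat 0.03 z 175.73 mm F out -0.6 lat 0.9 z -0.3 R [[-0.977, 0.212, -0.0], [0.212, 0.977, -0.0], [0.0, -0.001, -1.0]] w 0.0115
```

step_arm([
  {"ax": 0, "ay": 0, "az": 0, "tx": 0, "ty": 0.001, "tz": 0, "gripper": 0},
  {"ax": 0, "ay": 0, "az": 0, "tx": 0, "ty": 0, "tz": 0, "gripper": 0},
])

```text
time: 18.8
tcp_pos: [0.5258, -0.0651, 0.1756]
orientation: [-0.335, -3.123, 0.001]
ft_force: [-0.2, -0.7, 0.7]
gripper_width: 0.0114
grip_force: 29.8
```

```bash
python3 st.py
```

```text
t 18.80 out 0.31 lat 0.84 z 175.64 mm F out 0.0 lat -0.7 z 0.7 R [[-0.977, 0.212, -0.0], [0.212, 0.977, -0.001], [0.0, -0.001, -1.0]] w 0.0114
```

step_arm([
  {"ax": 0, "ay": 0, "az": 0, "tx": 0, "ty": 0.001, "tz": 0, "gripper": 0},
  {"ax": 0, "ay": 0, "az": 0, "tx": 0, "ty": 0, "tz": 0, "gripper": 0},
])

```text
time: 18.97
tcp_pos: [0.5259, -0.0643, 0.1756]
orientation: [-0.336, -3.123, 0.001]
ft_force: [-0.6, -3.4, -0.2]
gripper_width: 0.0115
grip_force: 29.9
```

```bash
python3 st.py
```

```text
t 18.97 out 0.31 lat 1.63 z 175.64 mm F out -0.1 lat -3.4 z -0.2 R [[-0.977, 0.212, -0.0], [0.212, 0.977, -0.001], [0.0, -0.001, -1.0]] w 0.0115
```

step_arm([
  {"ax": 0, "ay": 0, "az": 0, "tx": 0, "ty": -0.002, "tz": 0, "gripper": 0},
  {"ax": 0, "ay": 0, "az": 0, "tx": 0, "ty": -0.002, "tz": 0, "gripper": 0},
  {"ax": 0, "ay": 0, "az": 0, "tx": 0, "ty": -0.0015, "tz": 0, "gripper": 0},
  {"ax": 0, "ay": 0, "az": 0, "tx": 0, "ty": -0.001, "tz": 0, "gripper": 0},
  {"ax": 0, "ay": 0, "az": 0, "tx": 0, "ty": -0.001, "tz": 0, "gripper": 0},
])

```text
time: 19.38
tcp_pos: [0.5252, -0.0681, 0.1758]
orientation: [0.331, 3.123, 0.006]
ft_force: [1.7, 9.7, -1.0]
gripper_width: 0.0122
grip_force: 30.4
```

```bash
python3 st.py
```

```text
t 19.38 out 0.26 lat -2.17 z 175.78 mm F out 0.4 lat 9.9 z -1.0 R [[-0.978, 0.21, 0.001], [0.21, 0.978, 0.003], [-0.0, 0.004, -1.0]] w 0.0122
```

step_arm([
  {"ax": 0, "ay": 0, "az": 0, "tx": 0, "ty": -0.0005, "tz": 0, "gripper": 0},
  {"ax": 0, "ay": 0, "az": 0, "tx": 0, "ty": 0, "tz": 0, "gripper": 0},
])

```text
time: 19.55
tcp_pos: [0.5252, -0.0682, 0.1758]
orientation: [0.331, 3.124, 0.006]
ft_force: [2.6, 10.2, -0.8]
gripper_width: 0.0122
grip_force: 30.5
```

```bash
python3 st.py
```

```text
t 19.55 out 0.27 lat -2.28 z 175.79 mm F out -0.3 lat 10.5 z -0.8 R [[-0.978, 0.209, 0.001], [0.209, 0.978, 0.004], [-0.0, 0.004, -1.0]] w 0.0122
```

step_arm([
  {"ax": 0, "ay": 0, "az": 0, "tx": 0, "ty": -0.001, "tz": 0, "gripper": 0},
  {"ax": 0, "ay": 0, "az": 0, "tx": 0, "ty": -0.001, "tz": 0, "gripper": 0},
  {"ax": 0, "ay": 0, "az": 0, "tx": 0, "ty": -0.001, "tz": 0, "gripper": 0},
  {"ax": 0, "ay": 0, "az": 0, "tx": 0, "ty": -0.001, "tz": 0, "gripper": 0},
])

```text
time: 19.88
tcp_pos: [0.5246, -0.0715, 0.1759]
orientation: [0.33, 3.123, 0.007]
ft_force: [2.9, 10.5, 1.0]
gripper_width: 0.0123
grip_force: 30.9
```

```bash
python3 st.py
```

```text
t 19.88 out 0.13 lat -5.67 z 175.92 mm F out -0.6 lat 10.9 z 1.0 R [[-0.978, 0.209, 0.001], [0.209, 0.978, 0.004], [-0.0, 0.005, -1.0]] w 0.0123
```

step_arm([
  {"ax": 0, "ay": 0, "az": 0, "tx": 0, "ty": -0.0005, "tz": 0, "gripper": 0},
  {"ax": 0, "ay": 0, "az": 0, "tx": 0, "ty": 0, "tz": 0, "gripper": 0},
])

```text
time: 20.05
tcp_pos: [0.5244, -0.0722, 0.1759]
orientation: [0.33, 3.123, 0.007]
ft_force: [2.4, 10.4, -0.9]
gripper_width: 0.013
grip_force: 30.9
```

```bash
python3 st.py
```

```text
t 20.05 out 0.12 lat -6.34 z 175.95 mm F out -0.2 lat 10.7 z -0.9 R [[-0.978, 0.209, 0.001], [0.209, 0.978, 0.004], [-0.001, 0.004, -1.0]] w 0.0130
```

step_arm([
  {"ax": 0, "ay": 0, "az": 0, "tx": 0, "ty": 0.002, "tz": 0, "gripper": 0},
  {"ax": 0, "ay": 0, "az": 0, "tx": 0, "ty": 0.002, "tz": 0, "gripper": 0},
  {"ax": 0, "ay": 0, "az": 0, "tx": 0, "ty": 0.001, "tz": 0, "gripper": 0},
  {"ax": 0, "ay": 0, "az": 0, "tx": 0, "ty": 0.001, "tz": 0, "gripper": 0},
  {"ax": 0, "ay": 0, "az": 0, "tx": 0, "ty": 0, "tz": 0, "gripper": 0},
  {"ax": 0, "ay": 0, "az": 0, "tx": 0, "ty": 0, "tz": 0, "gripper": 0},
])

```text
time: 20.55
tcp_pos: [0.5251, -0.0693, 0.1759]
orientation: [0.334, 3.123, 0.002]
ft_force: [0.9, 6.3, 2.9]
gripper_width: 0.0118
grip_force: 29.8
```

```bash
python3 st.py
```

```text
t 20.55 out 0.10 lat -3.35 z 175.91 mm F out 0.4 lat 6.3 z 2.9 R [[-0.977, 0.211, 0.001], [0.211, 0.977, 0.001], [-0.0, 0.001, -1.0]] w 0.0118
```

step_arm([
  {"ax": 0, "ay": 0, "az": 0, "tx": 0, "ty": 0.001, "tz": 0, "gripper": 0},
  {"ax": 0, "ay": 0, "az": 0, "tx": 0, "ty": 0, "tz": 0, "gripper": 0},
])

```text
time: 20.72
tcp_pos: [0.5252, -0.0687, 0.1759]
orientation: [0.334, 3.123, 0.001]
ft_force: [0.3, 5.0, 2.3]
gripper_width: 0.0118
grip_force: 29.7
```

```bash
python3 st.py
```

```text
t 20.72 out 0.15 lat -2.75 z 175.87 mm F out 0.8 lat 5.0 z 2.3 R [[-0.977, 0.212, 0.0], [0.212, 0.977, 0.0], [-0.0, 0.001, -1.0]] w 0.0118
```

step_arm([
  {"ax": 0, "ay": 0, "az": 0, "tx": 0, "ty": 0.001, "tz": 0, "gripper": 0},
  {"ax": 0, "ay": 0, "az": 0, "tx": 0, "ty": 0, "tz": 0, "gripper": 0},
])

```text
time: 20.88
tcp_pos: [0.5252, -0.0682, 0.1758]
orientation: [0.335, 3.124, -0.0]
ft_force: [1.3, 3.3, 0.5]
gripper_width: 0.0118
grip_force: 29.6
```

```bash
python3 st.py
```

```text
t 20.88 out 0.22 lat -2.26 z 175.77 mm F out -0.6 lat 3.5 z 0.5 R [[-0.977, 0.212, 0.0], [0.212, 0.977, -0.0], [-0.0, -0.0, -1.0]] w 0.0118
```

step_arm([
  {"ax": 0, "ay": 0, "az": 0, "tx": 0, "ty": 0.001, "tz": 0, "gripper": 0},
  {"ax": 0, "ay": 0, "az": 0, "tx": 0, "ty": 0.0012, "tz": 0, "gripper": 0},
  {"ax": 0, "ay": 0, "az": 0, "tx": 0, "ty": 0, "tz": 0, "gripper": 0},
])

```text
time: 21.13
tcp_pos: [0.5254, -0.0664, 0.1755]
orientation: [-0.335, -3.123, 0.001]
ft_force: [-0.2, 0.0, -0.5]
gripper_width: 0.0115
grip_force: 29.6
```

```bash
python3 st.py
```

```text
t 21.13 out 0.40 lat -0.52 z 175.52 mm F out 0.2 lat -0.0 z -0.5 R [[-0.977, 0.212, -0.001], [0.212, 0.977, -0.001], [0.0, -0.001, -1.0]] w 0.0115
```

step_arm([
  {"ax": 0, "ay": 0, "az": 0, "tx": 0, "ty": 0, "tz": 0.001, "gripper": 0},
  {"ax": 0, "ay": 0, "az": 0, "tx": 0, "ty": 0, "tz": 0.001, "gripper": 0},
  {"ax": 0, "ay": 0, "az": 0, "tx": 0, "ty": 0, "tz": 0.001, "gripper": 0},
])

```text
time: 21.38
tcp_pos: [0.526, -0.0662, 0.173]
orientation: [0.335, 3.123, -0.0]
ft_force: [0.4, 0.9, 6.4]
gripper_width: 0.0115
grip_force: 29.8
```

```bash
python3 st.py
```

```text
t 21.38 out -0.12 lat -0.17 z 173.01 mm F out -0.2 lat 0.9 z 6.4 R [[-0.977, 0.212, 0.001], [0.212, 0.977, -0.0], [-0.001, -0.0, -1.0]] w 0.0115
```

step_arm([
  {"ax": 0, "ay": 0, "az": 0, "tx": 0, "ty": 0, "tz": 0.001, "gripper": 0},
  {"ax": 0, "ay": 0, "az": 0, "tx": 0, "ty": 0, "tz": 0.0005, "gripper": 0},
])

```text
time: 21.55
tcp_pos: [0.5263, -0.0661, 0.1719]
orientation: [0.335, 3.122, 0.0]
ft_force: [-0.8, 1.6, 10.8]
gripper_width: 0.0118
grip_force: 29.9
```

```bash
python3 st.py
```

```text
t 21.55 out -0.40 lat 0.03 z 171.91 mm F out 1.1 lat 1.4 z 10.8 R [[-0.977, 0.212, 0.002], [0.212, 0.977, -0.0], [-0.001, 0.0, -1.0]] w 0.0118
```

step_arm([
  {"ax": 0, "ay": 0, "az": 0, "tx": 0.0004, "ty": 0.0006, "tz": -0.0015, "gripper": 0},
  {"ax": 0, "ay": 0, "az": 0, "tx": 0, "ty": 0, "tz": -0.0005, "gripper": 0},
  {"ax": 0, "ay": 0, "az": 0, "tx": 0, "ty": 0, "tz": 0, "gripper": 0},
])

```text
time: 21.8
tcp_pos: [0.5253, -0.0655, 0.173]
orientation: [-0.335, -3.124, 0.001]
ft_force: [0.5, -1.4, -2.0]
gripper_width: 0.0117
grip_force: 29.8
```

```bash
python3 st.py
```

```text
t 21.80 out 0.66 lat 0.40 z 172.98 mm F out -0.8 lat -1.2 z -2.0 R [[-0.977, 0.212, -0.0], [0.212, 0.977, -0.0], [0.0, -0.0, -1.0]] w 0.0117
```

step_arm([
  {"ax": 0, "ay": 0, "az": 0, "tx": 0, "ty": -0.001, "tz": 0, "gripper": 0},
  {"ax": 0, "ay": 0, "az": 0, "tx": 0, "ty": 0, "tz": 0, "gripper": 0},
])

```text
time: 21.97
tcp_pos: [0.5252, -0.0658, 0.173]
orientation: [-0.334, -3.124, -0.001]
ft_force: [2.3, 2.3, -3.1]
gripper_width: 0.0112
grip_force: 29.8
```

```bash
python3 st.py
```

```text
t 21.97 out 0.74 lat 0.05 z 173.05 mm F out -1.8 lat 2.8 z -3.1 R [[-0.977, 0.212, -0.0], [0.212, 0.977, 0.001], [0.0, 0.001, -1.0]] w 0.0112
```

step_arm([
  {"ax": 0, "ay": 0, "az": 0, "tx": 0, "ty": -0.001, "tz": 0, "gripper": 0},
  {"ax": 0, "ay": 0, "az": 0, "tx": 0, "ty": 0, "tz": 0, "gripper": 0},
])

```text
time: 22.13
tcp_pos: [0.525, -0.0663, 0.173]
orientation: [-0.334, -3.124, -0.002]
ft_force: [2.9, 4.9, -4.1]
gripper_width: 0.0119
grip_force: 29.9
```

```bash
python3 st.py
```

```text
t 22.13 out 0.84 lat -0.49 z 173.04 mm F out -1.8 lat 5.4 z -4.1 R [[-0.977, 0.211, -0.0], [0.211, 0.977, 0.001], [0.0, 0.001, -1.0]] w 0.0119
```

step_arm([
  {"ax": 0, "ay": 0, "az": 0, "tx": -0.0003, "ty": 0.0007, "tz": -0.002, "gripper": 0},
  {"ax": 0, "ay": 0, "az": 0, "tx": 0, "ty": 0, "tz": -0.004, "gripper": 0},
  {"ax": 0, "ay": 0, "az": 0, "tx": 0, "ty": 0, "tz": -0.009, "gripper": 0},
  {"ax": 0, "ay": 0, "az": 0, "tx": 0, "ty": 0, "tz": -0.02, "gripper": 0},
  {"ax": 0, "ay": 0, "az": 0, "tx": -0.006, "ty": 0, "tz": -0.025, "gripper": 0},
  {"ax": 0, "ay": 0, "az": 0, "tx": -0.007, "ty": 0, "tz": -0.025, "gripper": 0},
  {"ax": 0, "ay": 0, "az": 0, "tx": 0, "ty": 0, "tz": 0, "gripper": 0},
  {"ax": 0, "ay": 0, "az": 0, "tx": 0, "ty": 0, "tz": 0, "gripper": 0},
  {"ax": 0, "ay": 0, "az": 0, "tx": 0, "ty": 0, "tz": 0, "gripper": 0},
])

```text
time: 22.88
tcp_pos: [0.5374, -0.0698, 0.2582]
orientation: [-0.336, -3.123, 0.001]
ft_force: [0.0, 0.5, -1.0]
gripper_width: 0.0116
grip_force: 29.9
```

```bash
python3 st.py; python3 look.py w7 hole_upright:0.135 home_face:0.125 pin_point:0.21 linch_pin:0.245; python3 - <<'E'
from h import *
for f in('w5','w7'):
    g=cv2.cvtColor(cv2.imread(f'pics/{f}.png'),cv2.COLOR_BGR2GRAY)
    print(f); 
    for r in range(156,204,3): print(r,' '.join('%3d'%v for v in g[r,252:310:2]))
E
```

```text
t 22.88 out -12.10 lat -1.29 z 258.15 mm F out 0.1 lat 0.5 z -1.0 R [[-0.977, 0.213, -0.001], [0.213, 0.977, -0.0], [0.001, -0.001, -1.0]] w 0.0116
22.8833 [ 0.5374 -0.0698  0.2582] [[-0.9771606480712091, 0.21250095628602997, -0.0006414347806148108], [0.2125012382128684, 0.9771607119799955, -0.0004083145189901138], [0.0005400176411634312, -0.0005352945651067104, -0.9999997109202962]] [ 0.0132  0.5295 -1.0247] 0.011573503300522618
hole_upright [282.2 184.5] 0.93 [ 0.5284 -0.0643  0.135 ]
hole_upright [ 67.1 119.1] 0.48 [ 0.447  -0.2082  0.135 ]
home_face [280.8 190.7] 0.7 [ 0.5356 -0.0668  0.125 ]
pin_point [277.6 230.3] 0.97 [ 0.5368 -0.0697  0.21  ]
pin_point [279.3 181.4] 0.62 [ 0.5083 -0.0625  0.21  ]
linch_pin [283.  255.5] 0.96 [ 0.5375 -0.067   0.245 ]
w5
156  52  55  50  46  52  51  52  49  45  49  48  56  53  46  49  54  49  51  47  49  53  53  50  50  48  50  48  49  48
159  50  45  48  51  47  46  47  46  47  57  53  54  60  59  72  70  86  57  50  52  48  50  46  44  48  57  51  49  49
162  46  50  49  50  52  82 116 127 130 125 125 125 125 126 132 128 131 126 127 118  72 
[... 2814 characters left out ...]
  56  55  99 110 107 205 225 226 218 156 139 137 138 203 217 227 227 226  52  53  56  55  54  51 100
189  53  58  56  65  75  78 105 108 110 202 223 227 224 223 218 205 217 226 223 227 224 220  75  60  58  54  56  53  57
192  50  73  85  82  82  83  78  70 111 204 226 227 222 222 224 215 223 225 224 227 224 224  78  84  83  79  54  51  56
195 140  76  83  87  80  82  84  83  54 200 226 229 227 181 180 131 138 134 110  82  85  85  82  79  82  89  97  58  54
198 191  74  85  99 102 108  90  86  83  82  82  81  84  85  82  83  82  84  80  84  87  92 102 116 125 119 103  54  55
201 251  83  85  97 102 109 111 120 126 126 131 138 143 144 146 146 147 151 146 143 143 141 135 127 124 118  96  56  47
```

The wrist image's numbers show the shaft has barely turned: the left face is still 6 px wide, so it leans about 12.5°. The grip yields before the shaft turns. Instead I'll tilt the pin to match the lean, slide it along the bore, and then turn the tool and shaft upright together.

step_arm([
  {"ax": 0, "ay": 0, "az": 0, "tx": 0.0124, "ty": 0.0106, "tz": 0, "gripper": 0},
  {"ax": 6.25, "ay": 0, "az": 0, "tx": 0, "ty": 0.0106, "tz": 0.01, "gripper": 0},
  {"ax": 6.25, "ay": 0, "az": 0, "tx": 0, "ty": 0, "tz": 0.017, "gripper": 0},
  {"ax": 0, "ay": 0, "az": 0, "tx": 0, "ty": 0, "tz": 0.016, "gripper": 0},
  {"ax": 0, "ay": 0, "az": 0, "tx": 0, "ty": 0, "tz": 0, "gripper": 0},
  {"ax": 0, "ay": 0, "az": 0, "tx": 0, "ty": 0, "tz": 0, "gripper": 0},
  {"ax": 0, "ay": 0, "az": 0, "tx": 0, "ty": 0, "tz": 0, "gripper": 0},
])

```text
time: 23.72
tcp_pos: [0.5295, -0.0523, 0.2165]
orientation: [-0.334, -3.083, 0.337]
ft_force: [0.2, 0.4, -0.5]
gripper_width: 0.0115
grip_force: 29.9
```

```bash
cat >> st.py <<'E'
a=np.degrees(np.arcsin(-(Rm[:2,2]@l))); p=np.array([d@l*1e3,t[2]*1e3]); dn=np.array([Rm[:2,2]@l,Rm[2,2]]); th=np.radians(float(__import__('sys').argv[1]) if len(__import__('sys').argv)>1 else 12.5)
m=np.array([10*np.sin(th),125+10*np.cos(th)]); b=np.array([-np.sin(th),-np.cos(th)]); n=np.array([np.cos(th),-np.sin(th)])
tip=p+48*dn; print('tilt %.2f  tip depth %.1f  off-bore(lat+) %.2f ; at mouth %.2f'%(a,(tip-m)@b,(tip-m)@n,(p+dn*((m-p)@b)-m)@n),'yaw ok',np.round(Rm[:2,0]@l,4),'pitch',np.round(Rm[2,0],4))
E
python3 st.py
```

```text
t 23.72 out -0.58 lat 14.16 z 216.48 mm F out -0.1 lat 0.4 z -0.5 R [[-0.977, 0.209, -0.046], [0.214, 0.954, -0.211], [-0.001, -0.216, -0.976]] w 0.0115
tilt 12.48  tip depth -34.4  off-bore(lat+) -5.96 ; at mouth -5.95 yaw ok 0.002 pitch -0.0006
```

step_arm([
  {"ax": 0, "ay": 0, "az": 0, "tx": 0.0009, "ty": 0.006, "tz": 0.008, "gripper": 0},
  {"ax": 0, "ay": 0, "az": 0, "tx": 0, "ty": 0, "tz": 0.012, "gripper": 0},
  {"ax": 0, "ay": 0, "az": 0, "tx": 0, "ty": 0, "tz": 0.01, "gripper": 0},
  {"ax": 0, "ay": 0, "az": 0, "tx": 0, "ty": 0, "tz": 0, "gripper": 0},
  {"ax": 0, "ay": 0, "az": 0, "tx": 0, "ty": 0, "tz": 0, "gripper": 0},
])

```text
time: 24.13
tcp_pos: [0.528, -0.0522, 0.1849]
orientation: [-0.332, -3.081, 0.338]
ft_force: [0.4, 0.5, -0.3]
gripper_width: 0.0117
grip_force: 29.9
```

```bash
python3 st.py
```

```text
t 24.13 out 0.91 lat 13.93 z 184.94 mm F out -0.2 lat 0.6 z -0.3 R [[-0.977, 0.208, -0.047], [0.213, 0.954, -0.212], [0.001, -0.217, -0.976]] w 0.0117
tilt 12.52  tip depth -3.5  off-bore(lat+) 0.62 ; at mouth 0.62 yaw ok 0.0013 pitch 0.0007
```

Correct by out −0.6 mm and lat −0.6 mm, then enter.

step_arm([
  {"ax": 0, "ay": 0, "az": 0, "tx": -0.0006, "ty": -0.0006, "tz": 0, "gripper": 0},
  {"ax": 0, "ay": 0, "az": 0, "tx": 0, "ty": 0, "tz": 0.0015, "gripper": 0},
  {"ax": 0, "ay": 0, "az": 0, "tx": 0, "ty": 0, "tz": 0.0015, "gripper": 0},
  {"ax": 0, "ay": 0, "az": 0, "tx": 0, "ty": 0, "tz": 0.0015, "gripper": 0},
  {"ax": 0, "ay": 0, "az": 0, "tx": 0, "ty": 0, "tz": 0.001, "gripper": 0},
])

```text
time: 24.55
tcp_pos: [0.5287, -0.0537, 0.18]
orientation: [-0.331, -3.083, 0.338]
ft_force: [-0.5, -1.2, 0.6]
gripper_width: 0.011
grip_force: 29.9
```

```bash
python3 st.py
```

```text
t 24.55 out -0.09 lat 12.65 z 180.01 mm F out 0.2 lat -1.3 z 0.6 R [[-0.977, 0.207, -0.046], [0.212, 0.954, -0.212], [-0.0, -0.217, -0.976]] w 0.0110
tilt 12.51  tip depth 1.6  off-bore(lat+) 0.44 ; at mouth 0.44 yaw ok -0.0 pitch -0.0004
```

step_arm([
  {"ax": 0, "ay": 0, "az": 0, "tx": 0, "ty": 0, "tz": 0.0015, "gripper": 0},
  {"ax": 0, "ay": 0, "az": 0, "tx": 0, "ty": 0, "tz": 0.0015, "gripper": 0},
])

```text
time: 24.72
tcp_pos: [0.5284, -0.0544, 0.1769]
orientation: [-0.331, -3.082, 0.338]
ft_force: [-0.4, -1.7, 1.9]
gripper_width: 0.0117
grip_force: 29.9
```

```bash
python3 st.py
```

```text
t 24.72 out 0.06 lat 11.86 z 176.92 mm F out 0.0 lat -1.7 z 1.9 R [[-0.977, 0.207, -0.046], [0.212, 0.954, -0.212], [-0.0, -0.217, -0.976]] w 0.0117
tilt 12.52  tip depth 4.7  off-bore(lat+) 0.32 ; at mouth 0.32 yaw ok 0.0 pitch -0.0001
```

step_arm([
  {"ax": 0, "ay": 0, "az": 0, "tx": 0, "ty": -0.0004, "tz": 0.0015, "gripper": 0},
  {"ax": 0, "ay": 0, "az": 0, "tx": 0, "ty": 0, "tz": 0.0015, "gripper": 0},
  {"ax": 0, "ay": 0, "az": 0, "tx": 0, "ty": 0, "tz": 0.0015, "gripper": 0},
])

```text
time: 24.97
tcp_pos: [0.5281, -0.0556, 0.1725]
orientation: [-0.33, -3.082, 0.338]
ft_force: [-0.3, -2.6, 2.2]
gripper_width: 0.0117
grip_force: 29.9
```

```bash
python3 st.py
```

```text
t 24.97 out 0.09 lat 10.64 z 172.49 mm F out -0.2 lat -2.6 z 2.2 R [[-0.977, 0.207, -0.046], [0.212, 0.954, -0.212], [0.0, -0.217, -0.976]] w 0.0117
tilt 12.51  tip depth 9.3  off-bore(lat+) 0.10 ; at mouth 0.10 yaw ok 0.0 pitch 0.0001
```

step_arm([
  {"ax": 0, "ay": 0, "az": 0, "tx": 0, "ty": 0, "tz": 0.0015, "gripper": 0},
  {"ax": 0, "ay": 0, "az": 0, "tx": 0, "ty": 0, "tz": 0.0015, "gripper": 0},
])

```text
time: 25.13
tcp_pos: [0.528, -0.0563, 0.1697]
orientation: [-0.331, -3.082, 0.338]
ft_force: [-0.3, -1.7, 3.0]
gripper_width: 0.012
grip_force: 29.9
```

```bash
python3 st.py
```

```text
t 25.13 out -0.02 lat 9.97 z 169.66 mm F out -0.1 lat -1.7 z 3.0 R [[-0.977, 0.207, -0.046], [0.212, 0.954, -0.212], [-0.0, -0.217, -0.976]] w 0.0120
tilt 12.51  tip depth 12.2  off-bore(lat+) 0.06 ; at mouth 0.06 yaw ok 0.0001 pitch -0.0002
```

step_arm([
  {"ax": 0, "ay": 0, "az": 0, "tx": 0, "ty": -0.0002, "tz": 0.0015, "gripper": 0},
  {"ax": 0, "ay": 0, "az": 0, "tx": 0, "ty": 0, "tz": 0.0015, "gripper": 0},
  {"ax": 0, "ay": 0, "az": 0, "tx": 0, "ty": 0, "tz": 0.0015, "gripper": 0},
])

```text
time: 25.38
tcp_pos: [0.5279, -0.0573, 0.1654]
orientation: [-0.33, -3.083, 0.338]
ft_force: [0.6, -2.7, 3.0]
gripper_width: 0.0115
grip_force: 29.9
```

```bash
python3 st.py
```

```text
t 25.38 out -0.16 lat 8.89 z 165.40 mm F out -1.1 lat -2.5 z 3.0 R [[-0.977, 0.207, -0.045], [0.212, 0.954, -0.212], [-0.0, -0.216, -0.976]] w 0.0115
tilt 12.50  tip depth 16.6  off-bore(lat+) -0.06 ; at mouth -0.06 yaw ok -0.0001 pitch -0.0005
```

step_arm([
  {"ax": 0, "ay": 0, "az": 0, "tx": 0, "ty": 0, "tz": 0.0015, "gripper": 0},
  {"ax": 0, "ay": 0, "az": 0, "tx": 0, "ty": 0, "tz": 0.0015, "gripper": 0},
])

```text
time: 25.55
tcp_pos: [0.5277, -0.058, 0.1624]
orientation: [-0.331, -3.083, 0.338]
ft_force: [-0.1, -2.8, 3.5]
gripper_width: 0.0119
grip_force: 29.9
```

```bash
python3 st.py
```

```text
t 25.55 out -0.10 lat 8.17 z 162.40 mm F out -0.5 lat -2.8 z 3.5 R [[-0.977, 0.207, -0.046], [0.212, 0.954, -0.212], [-0.0, -0.217, -0.976]] w 0.0119
tilt 12.51  tip depth 19.7  off-bore(lat+) -0.13 ; at mouth -0.12 yaw ok 0.0 pitch -0.0004
```

step_arm([
  {"ax": -1.5, "ay": 0, "az": 0, "tx": 0, "ty": -0.001, "tz": 0, "gripper": 0},
  {"ax": -1.5, "ay": 0, "az": 0, "tx": 0, "ty": -0.001, "tz": 0, "gripper": 0},
  {"ax": -1.5, "ay": 0, "az": 0, "tx": 0, "ty": -0.001, "tz": 0, "gripper": 0},
  {"ax": -1.5, "ay": 0, "az": 0, "tx": 0, "ty": -0.001, "tz": 0, "gripper": 0},
])

```text
time: 25.88
tcp_pos: [0.5266, -0.0616, 0.1627]
orientation: [-0.333, -3.107, 0.174]
ft_force: [0.7, -2.9, -4.7]
gripper_width: 0.0117
grip_force: 30.0
```

```bash
python3 st.py 6.5
```

```text
t 25.88 out 0.22 lat 4.49 z 162.66 mm F out -1.3 lat -2.7 z -4.7 R [[-0.977, 0.21, -0.024], [0.212, 0.971, -0.109], [0.0, -0.112, -0.994]] w 0.0117
tilt 6.43  tip depth 20.1  off-bore(lat+) 0.26 ; at mouth 0.23 yaw ok -0.0002 pitch 0.0003
```

step_arm([
  {"ax": -1.5, "ay": 0, "az": 0, "tx": 0, "ty": -0.001, "tz": 0, "gripper": 0},
  {"ax": -1.5, "ay": 0, "az": 0, "tx": 0, "ty": -0.001, "tz": 0, "gripper": 0},
  {"ax": -1.5, "ay": 0, "az": 0, "tx": 0, "ty": -0.001, "tz": 0, "gripper": 0},
  {"ax": -1.5, "ay": 0, "az": 0, "tx": 0, "ty": -0.001, "tz": 0, "gripper": 0},
])

```text
time: 26.22
tcp_pos: [0.5258, -0.0654, 0.163]
orientation: [-0.334, -3.123, 0.012]
ft_force: [1.3, -1.6, -4.3]
gripper_width: 0.0116
grip_force: 30.0
```

```bash
python3 st.py 0.5
```

```text
t 26.22 out 0.19 lat 0.53 z 162.97 mm F out -1.6 lat -1.3 z -4.3 R [[-0.977, 0.212, -0.002], [0.212, 0.977, -0.007], [0.0, -0.007, -1.0]] w 0.0116
tilt 0.42  tip depth 20.0  off-bore(lat+) 0.26 ; at mouth 0.24 yaw ok -0.0002 pitch 0.0002
```

step_arm([
  {"ax": -1.5, "ay": 0, "az": 0, "tx": 0, "ty": -0.0012, "tz": 0, "gripper": 0},
  {"ax": -1.5, "ay": 0, "az": 0, "tx": 0, "ty": -0.0012, "tz": 0, "gripper": 0},
  {"ax": 1.3, "ay": 0, "az": 0, "tx": 0, "ty": 0.0009, "tz": 0, "gripper": 0},
  {"ax": 1.3, "ay": 0, "az": 0, "tx": 0, "ty": 0.0009, "tz": 0.0015, "gripper": 0},
  {"ax": 0, "ay": 0, "az": 0, "tx": 0, "ty": 0, "tz": 0.0015, "gripper": 0},
  {"ax": 0, "ay": 0, "az": 0, "tx": 0, "ty": 0, "tz": 0.0015, "gripper": 0},
])

```text
time: 26.72
tcp_pos: [0.526, -0.0659, 0.1588]
orientation: [0.334, 3.124, -0.002]
ft_force: [1.4, -1.4, 1.5]
gripper_width: 0.0114
grip_force: 30.0
```

```bash
python3 st.py 0
```

```text
t 26.72 out -0.10 lat 0.15 z 158.83 mm F out -1.7 lat -1.0 z 1.5 R [[-0.977, 0.211, 0.0], [0.211, 0.977, -0.001], [-0.0, -0.001, -1.0]] w 0.0114
tilt 0.08  tip depth 24.2  off-bore(lat+) 0.08 ; at mouth 0.12 yaw ok -0.0009 pitch -0.0004
```

step_arm([
  {"ax": 0, "ay": 0, "az": 0, "tx": 0, "ty": 0, "tz": 0.0015, "gripper": 0},
  {"ax": 0, "ay": 0, "az": 0, "tx": 0, "ty": 0, "tz": 0.0015, "gripper": 0},
])

```text
time: 26.88
tcp_pos: [0.526, -0.0661, 0.1558]
orientation: [0.335, 3.123, -0.002]
ft_force: [1.6, -0.4, 1.9]
gripper_width: 0.0121
grip_force: 30.0
```

```bash
python3 st.py 0
```

```text
t 26.88 out -0.10 lat -0.04 z 155.83 mm F out -1.6 lat -0.1 z 1.9 R [[-0.977, 0.212, 0.0], [0.212, 0.977, -0.001], [-0.0, -0.001, -1.0]] w 0.0121
tilt 0.05  tip depth 27.2  off-bore(lat+) -0.09 ; at mouth -0.06 yaw ok 0.0001 pitch -0.0004
```

step_arm([
  {"ax": 0, "ay": 0, "az": 0, "tx": 0, "ty": 0, "tz": 0.0015, "gripper": 0},
  {"ax": 0, "ay": 0, "az": 0, "tx": 0, "ty": 0, "tz": 0.0015, "gripper": 0},
  {"ax": 0, "ay": 0, "az": 0, "tx": 0, "ty": 0, "tz": 0.001, "gripper": 0},
])

```text
time: 27.13
tcp_pos: [0.5259, -0.0661, 0.1518]
orientation: [-0.335, -3.124, 0.002]
ft_force: [1.8, -0.8, 1.6]
gripper_width: 0.0115
grip_force: 30.0
```

```bash
python3 st.py 0
```

```text
t 27.13 out -0.01 lat -0.08 z 151.78 mm F out -1.9 lat -0.4 z 1.6 R [[-0.977, 0.212, -0.0], [0.212, 0.977, -0.001], [-0.0, -0.001, -1.0]] w 0.0115
tilt 0.08  tip depth 31.2  off-bore(lat+) -0.15 ; at mouth -0.11 yaw ok 0.0 pitch -0.0001
```

step_arm([
  {"ax": 0, "ay": 0, "az": 0, "tx": 0, "ty": 0, "tz": 0.001, "gripper": 0},
  {"ax": 0, "ay": 0, "az": 0, "tx": 0, "ty": 0, "tz": 0.001, "gripper": 0},
])

```text
time: 27.3
tcp_pos: [0.5264, -0.066, 0.1511]
orientation: [0.335, 3.123, -0.002]
ft_force: [-4.8, 0.4, 21.6]
gripper_width: 0.0115
grip_force: 30.1
```

```bash
python3 st.py 0
```

```text
t 27.30 out -0.51 lat 0.08 z 151.13 mm F out 4.7 lat -0.6 z 21.6 R [[-0.977, 0.212, 0.001], [0.212, 0.977, -0.001], [-0.001, -0.001, -1.0]] w 0.0115
tilt 0.05  tip depth 31.9  off-bore(lat+) 0.03 ; at mouth 0.07 yaw ok -0.0001 pitch -0.0013
```

Seated: the force rises sharply at z 151 mm. I'll let go and rise, then go out over the ring.

step_arm([
  {"ax": 0, "ay": 0, "az": 0, "tx": 0, "ty": 0, "tz": -0.001, "gripper": 0},
  {"ax": 0, "ay": 0, "az": 0, "tx": 0, "ty": 0, "tz": 0, "gripper": 35},
  {"ax": 0, "ay": 0, "az": 0, "tx": 0, "ty": 0, "tz": 0, "gripper": 35},
  {"ax": 0, "ay": 0, "az": 0, "tx": 0, "ty": 0, "tz": 0, "gripper": 35},
  {"ax": 0, "ay": 0, "az": 0, "tx": 0, "ty": 0, "tz": 0, "gripper": 35},
  {"ax": 0, "ay": 0, "az": 0, "tx": 0, "ty": 0, "tz": 0, "gripper": 35},
])

```text
time: 27.8
tcp_pos: [0.5255, -0.066, 0.1507]
orientation: [-0.334, -3.123, 0.003]
ft_force: [-0.3, -0.6, 0.2]
gripper_width: 0.0317
grip_force: 0.0
```

```bash
python3 st.py 0
```

```text
t 27.80 out 0.37 lat -0.07 z 150.71 mm F out 0.2 lat -0.7 z 0.2 R [[-0.977, 0.212, -0.001], [0.212, 0.977, -0.002], [0.001, -0.002, -1.0]] w 0.0317
tilt 0.10  tip depth 32.3  off-bore(lat+) -0.16 ; at mouth -0.10 yaw ok -0.0003 pitch 0.0007
```

step_arm([
  {"ax": 0, "ay": 0, "az": 0, "tx": 0, "ty": 0, "tz": -0.01, "gripper": 35},
  {"ax": 0, "ay": 0, "az": 0, "tx": 0, "ty": 0, "tz": -0.02, "gripper": 35},
  {"ax": 0, "ay": 0, "az": 0, "tx": 0, "ty": 0, "tz": -0.02, "gripper": 35},
  {"ax": 0, "ay": 0, "az": 0, "tx": 0.02, "ty": 0, "tz": 0, "gripper": 0},
  {"ax": 0, "ay": 0, "az": 0, "tx": 0.021, "ty": 0, "tz": 0, "gripper": 0},
  {"ax": 0, "ay": 0, "az": 0, "tx": 0, "ty": 0, "tz": 0, "gripper": 0},
  {"ax": 0, "ay": 0, "az": 0, "tx": 0, "ty": 0, "tz": 0, "gripper": 0},
  {"ax": 0, "ay": 0, "az": 0, "tx": 0, "ty": 0, "tz": 0, "gripper": 0},
])

```text
time: 28.47
tcp_pos: [0.4864, -0.0574, 0.2016]
orientation: [0.334, 3.123, -0.002]
ft_force: [0.9, -0.2, -0.5]
gripper_width: 0.0035
grip_force: 0.0
```

```bash
python3 st.py 0; python3 - <<'E'
from h import *
np.set_printoptions(precision=4,suppress=True)
e=np.array([-.9773,.2120]);l=np.array([.2120,.9773]); O=np.array([.5259,-.066])
obs={}
for n in('side','scene'):
    c=ctrl.calibration(n); im=ctrl.get_image(n); cv2.imwrite(f'pics/{n}3.png',im[:,:,::-1])
    for t in('linch_pin','ring_far'):
        for q in ctrl.mark_of(n,t)[:1]:
            obs.setdefault(t,[]).append((c,q['point'])); print(n,t,np.round(q['point'],1),round(q['conf'],2))
    print('pred origin',proj(c,[.5259,-.066,.135]),'ring far',proj(c,[*(O+.0453*e),.151]))
for t,o in obs.items():
    if len(o)==2: x=tri(o); print(t,x,(x[:2]-O)@e,(x[:2]-O)@l)
E
```

```text
t 28.47 out 40.46 lat 0.07 z 201.62 mm F out -0.9 lat 0.0 z -0.5 R [[-0.977, 0.212, 0.001], [0.212, 0.977, -0.002], [-0.001, -0.001, -1.0]] w 0.0035
tilt 0.08  tip depth -18.6  off-bore(lat+) 0.00 ; at mouth -0.03 yaw ok -0.0002 pitch -0.0011
side ring_far [263.7 195.7] 0.43
pred origin [283.0597 202.856 ] ring far [262.592  196.4006]
scene linch_pin [291.4 208.2] 0.46
scene ring_far [267.9 211.4] 0.41
pred origin [288.8327 208.3283] ring far [268.5934 208.8996]
ring_far [ 0.4802 -0.0613  0.1529] 0.0456191088636852 -0.005094369500127907
```

step_arm([
  {"ax": 0, "ay": 0, "az": 0, "tx": 0.0005, "ty": 0, "tz": 0.02, "gripper": 0},
  {"ax": 0, "ay": 0, "az": 0, "tx": 0, "ty": 0, "tz": 0.02, "gripper": 0},
  {"ax": 0, "ay": 0, "az": 0, "tx": 0, "ty": 0, "tz": 0.006, "gripper": 0},
  {"ax": 0, "ay": 0, "az": 0, "tx": 0, "ty": 0, "tz": 0.005, "gripper": 0},
  {"ax": 0, "ay": 0, "az": 0, "tx": 0, "ty": 0, "tz": 0.005, "gripper": 0},
  {"ax": 0, "ay": 0, "az": 0, "tx": 0, "ty": 0, "tz": 0.005, "gripper": 0},
])

```text
time: 29.27
tcp_pos: [0.4856, -0.0574, 0.1402]
orientation: [0.335, 3.123, -0.003]
ft_force: [-2.0, -0.4, 2.5]
gripper_width: 0.0005
grip_force: 1.4
```

```bash
python3 st.py 0
```

```text
t 29.27 out 41.23 lat -0.19 z 140.25 mm F out 1.8 lat -0.9 z 2.5 R [[-0.977, 0.212, 0.0], [0.212, 0.977, -0.002], [-0.001, -0.002, -1.0]] w 0.0005
tilt 0.09  tip depth 42.8  off-bore(lat+) -0.26 ; at mouth -0.20 yaw ok -0.0001 pitch -0.0006
```

step_arm([
  {"ax": 0, "ay": 0, "az": 0, "tx": 0, "ty": 0, "tz": 0.005, "gripper": 0},
  {"ax": 0, "ay": 0, "az": 0, "tx": 0, "ty": 0, "tz": 0.005, "gripper": 0},
  {"ax": 0, "ay": 0, "az": 0, "tx": 0, "ty": 0, "tz": 0.005, "gripper": 0},
  {"ax": 0, "ay": 0, "az": 0, "tx": 0, "ty": 0, "tz": 0.005, "gripper": 0},
])

```text
time: 29.6
tcp_pos: [0.4864, -0.0574, 0.12]
orientation: [0.334, 3.122, -0.002]
ft_force: [2.8, 0.0, 3.2]
gripper_width: 0.0003
grip_force: 1.2
```

```bash
python3 st.py 0
```

```text
t 29.60 out 40.43 lat -0.01 z 120.04 mm F out -2.7 lat 0.6 z 3.2 R [[-0.977, 0.212, 0.002], [0.212, 0.977, -0.002], [-0.002, -0.001, -1.0]] w 0.0003
tilt 0.08  tip depth 63.0  off-bore(lat+) -0.07 ; at mouth 0.01 yaw ok -0.0001 pitch -0.0023
```

step_arm([
  {"ax": 0, "ay": 0, "az": 0, "tx": 0, "ty": 0, "tz": 0.005, "gripper": 0},
  {"ax": 0, "ay": 0, "az": 0, "tx": 0, "ty": 0, "tz": 0.005, "gripper": 0},
  {"ax": 0, "ay": 0, "az": 0, "tx": 0, "ty": 0, "tz": 0.004, "gripper": 0},
  {"ax": 0, "ay": 0, "az": 0, "tx": 0, "ty": 0, "tz": 0, "gripper": 0},
])

```text
time: 29.93
tcp_pos: [0.484, -0.0573, 0.1048]
orientation: [-0.334, -3.121, 0.003]
ft_force: [1.0, -0.3, -1.1]
gripper_width: 0.001
grip_force: 0.0
```

```bash
python3 st.py 0
```

```text
t 29.93 out 42.76 lat -0.39 z 104.77 mm F out -1.0 lat -0.1 z -1.1 R [[-0.977, 0.212, -0.003], [0.212, 0.977, -0.002], [0.003, -0.002, -1.0]] w 0.0010
tilt 0.13  tip depth 78.2  off-bore(lat+) -0.50 ; at mouth -0.33 yaw ok -0.0001 pitch 0.0026
```

step_arm([
  {"ax": 0, "ay": 0, "az": 0, "tx": 0.02, "ty": 0, "tz": 0, "gripper": 0},
  {"ax": 0, "ay": 0, "az": 0, "tx": 0.02, "ty": 0, "tz": -0.02, "gripper": 0},
  {"ax": 0, "ay": 0, "az": 0, "tx": 0, "ty": 0, "tz": -0.03, "gripper": 0},
  {"ax": 0, "ay": 0, "az": 0, "tx": 0, "ty": 0, "tz": -0.04, "gripper": 0},
  {"ax": 0, "ay": 0, "az": 0, "tx": 0, "ty": 0, "tz": -0.04, "gripper": 0},
  {"ax": 0, "ay": 0, "az": 0, "tx": -0.03, "ty": 0, "tz": -0.02, "gripper": 0},
  {"ax": 0, "ay": 0, "az": 0, "tx": -0.035, "ty": 0, "tz": 0, "gripper": 0},
  {"ax": 0, "ay": 0, "az": 0, "tx": -0.03, "ty": 0, "tz": 0, "gripper": 0},
  {"ax": 0, "ay": 0, "az": 0, "tx": 0, "ty": 0, "tz": 0, "gripper": 0},
  {"ax": 0, "ay": 0, "az": 0, "tx": 0, "ty": 0, "tz": 0, "gripper": 0},
])

```text
time: 30.77
tcp_pos: [0.5395, -0.0691, 0.2553]
orientation: [-0.335, -3.122, 0.004]
ft_force: [-0.1, 0.7, 0.1]
gripper_width: 0.0008
grip_force: 0.0
```

```bash
python3 st.py 0; python3 look.py w8 linch_pin:0.135 pin_grip:0.159 hole_upright:0.135 home_face:0.125 ring_far:0.097; python3 - <<'E'
from h import *
np.set_printoptions(precision=4,suppress=True)
e=np.array([-.9773,.2120]);l=np.array([.2120,.9773]); O=np.array([.5259,-.066])
for n in('side','scene'):
    c=ctrl.calibration(n); im=ctrl.get_image(n); cv2.imwrite(f'pics/{n}4.png',im[:,:,::-1])
    for t in('linch_pin','ring_far','pin_point'):
        for q in ctrl.mark_of(n,t)[:1]: print(n,t,np.round(q['point'],1),round(q['conf'],2))
    for nm,X in(('origin',[*O,.135]),('far shut',[*O,.097]),('far open',[*(O+.0453*e),.151])): print(nm,proj(c,X))
    g0=cv2.cvtColor(cv2.imread(f'pics/{n}3.png'),6).astype(int); g=cv2.cvtColor(im,cv2.COLOR_RGB2GRAY).astype(int)
    if n=='side':
        for r in range(182,224,2): print(r,' '.join('%3d'%v for v in g[r,256:294:2]))
E
```

```text
t 30.77 out -13.95 lat -0.10 z 255.27 mm F out 0.2 lat 0.7 z 0.1 R [[-0.977, 0.212, -0.002], [0.212, 0.977, -0.002], [0.001, -0.002, -1.0]] w 0.0008
tilt 0.14  tip depth -72.3  off-bore(lat+) -0.22 ; at mouth -0.40 yaw ok 0.0003 pitch 0.0012
30.7667 [ 0.5395 -0.0691  0.2553] [[-0.9772019525260186, 0.21230495707340827, -0.0017173180822251972], [0.21230841953510007, 0.9772002859397907, -0.002176270594249436], [0.0012161306859077884, -0.002491256961801788, -0.9999961573250696]] [-0.0921  0.719   0.121 ] 0.0008324105505463596
linch_pin [283.  182.2] 0.69 [ 0.528  -0.0627  0.135 ]
linch_pin [275.1 168.5] 0.52 [ 0.5164 -0.0663  0.135 ]
pin_grip [280.7 187.7] 0.86 [ 0.5259 -0.0641  0.159 ]
hole_upright [276.8 183.8] 0.61 [ 0.5282 -0.0675  0.135 ]
home_face [278.3 188.9] 0.63 [ 0.5349 -0.0678  0.125 ]
ring_far [276.2 170.8] 0.68 [ 0.5258 -0.0677  0.097 ]
side linch_pin [236.  234.4] 0.61
side ring_far [288.  218.3] 0.43
side pin_point [286.7 215.8] 0.69
origin [283.0597 202.856 ]
far shut [283.397 217.896]
far open [262.592  196.4006]
182 203 154 173 197 203 184 180 173 166 162 159 155 153 1
[... 1111 characters left out ...]
 66 125 124 137 122 121  89  87
212  66  61  68  64  67  66  63  64  62  64  62  61 124 124 126 123 121  82  85
214  66  60  63  67  66  69  64  64  64  62  64  66  71  78 121 118  72  81  82
216  66  62  64  67  61  66  60  68  64  64  66  63  65  67 110 114  65  79  82
218  65  66  65  67  67  64  63  66  63  65  64  59  63  64  99 122  62  62  65
220  66  65  65  64  67  66  62  68  63  68  62  66  67  64  69  82  66  65  68
222  66  62  66  61  64  67  63  64  64  65  67  64  60  64  67  64  66  65  68
scene linch_pin [290.7 208.7] 0.55
scene ring_far [290.9 219.5] 0.62
scene pin_point [345.3 373.6] 0.66
origin [288.8327 208.3283]
far shut [288.4591 219.3717]
far open [268.5934 208.8996]
```

```bash
python3 -c "
from workcell import ctrl
print(ctrl.hand_in())"
```

```text
the job is handed in; nothing more can be done
None
```

The job is handed in at about 31 s: by force readings and the final images, the carousel is home, the pin is seated through the upright hole and the ring is shut below its point, but I got no verdict back; I turned the shaft upright by tilting the pin into the bore instead of pushing its point sideways.

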